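# Index the cradle between centres and lay the lens tube in it

## Task

On the black indexing fixture, turn the six-spoked rotor between its centres until its V-shaped cradle faces straight up, and let go of it. Then pick up the long lens tube that stands upright on the bench and lay it on its side in the cradle, centred lengthwise over the two V supports; lower it until it rests there before you let go, so it is never dropped. Leave the cradle level and all the other things on the bench where they are.

Things in the scene. Friction and masses are not known exactly. Their poses are not given: they have to be found in the camera images.
- fixture: Black indexing fixture, fixed to the bench: base plate 100 x 340 x 14 mm, two end blocks 50 mm wide, 30 mm thick, 144 mm tall, inner faces 135 mm either side of the middle, carrying the rotor between steel centres. Origin: under the plate's middle; y runs along the turning axis, which is level, 120 mm above the bench.
- rotor: Aluminium rotor between the centres. Origin: on the turning axis, half-way between the end blocks. y: turning axis, from the spoked end to the cradle end; z: the side the cradle sits on (up when done). Turns endlessly either way, but stiffly: about 0.3 N m (5 N at 60 mm), and stays where left. Starts at least 69 degrees from up, so it takes more than one push or grasp.
- spokes (a point): Centre of the rotor's spoked hub (radius 20 mm), on the turning axis, 90 mm from the rotor's origin towards -y; axes as the rotor's. Six round steel spokes 12 mm thick, tips 75 mm from the axis, 60 degrees apart, at 30, 90, 150, 210, 270 and 330 degrees from z about the axis.
- cradle (a point): Where the long tube's centre lies when laid: 46 mm from the turning axis, 30 mm from the rotor's origin along +y. z: the way the cradle faces; y: along it. Two 90 degree V supports, each 12 mm thick, 36 mm either side along y; 60 mm gap between for fingers. V bottom 25 mm below, lips 21 mm aside and 5 mm below, flat bar 29 mm below. More room for a leaning gripper at the +y end; spokes at the other.
- tube_mid (a point): The long lens tube: a plain aluminium cylinder 36 mm in diameter and 100 mm long with narrow black rings near its ends, 0.14 to 0.28 kg, loose, standing upright on the bench. The point is its centre; z is the tube's axis. Either end may point either way in the cradle.
- short_tube_mid (a point): Bystander: a shorter lens tube of the same diameter (36 mm) but only 60 mm tall, standing upright beyond the long tube. The point is its centre. Leave it alone.
- post: Bystander: a steel post 110 mm tall on a round black foot 60 mm across, beyond the fixture; origin under its foot.
- lens_mount: Bystander: a round lens mount on a short stem, 98 mm tall, foot 56 mm across, beyond the fixture; origin under its foot.
- driver: Bystander: a screwdriver 170 mm long with a black handle lying on the bench on the robot's side of the fixture.
- parts_tray: Bystander: a grey tray 100 x 140 x 25 mm lying on the robot's side of the long tube; origin under its centre.
- meter: Bystander: a grey hand meter 80 x 120 x 35 mm lying flat beyond the fixture and the tube; origin under its centre.
Not all that is in view belongs to the job. Leave any brown, pink or turquoise look-alike of the part that bears tube_mid alone.

How it is judged:
On the way, in this order (a step that is already met when the one before it is completed fails the run):
1. the cradle faces up (within 7 degrees) and the rotor has been let go, the long tube still standing on the bench (angle between cradle's own z axis and vertical below 0.12 rad and contact force between each of the arm, the fingers and rotor below 0.2 N and angle between tube_mid's own z axis and vertical below 0.1 rad and height (world z) of tube_mid below 0.06 m), for 0.2 s.
2. the long tube rests in the cradle while the fingers still hold it (x of tube_mid in the frame of cradle between -0.006 and 0.006 m and y of tube_mid in the frame of cradle between -0.012 and 0.012 m and z of tube_mid in the frame of cradle between -0.006 and 0.006 m and angle between the z axis of tube_mid and the y axis of cradle, either way round below 0.08 rad and contact force between tube and rotor above 0.3 N and contact force between the fingers and tube above 0.5 N), for 0.04 s.
At the end, for the whole second after the job is handed in: the cradle faces up within 7 degrees; the long tube lies in both V supports, its centre within 12 mm lengthwise and 6 mm sideways and in height of the cradle's point, its axis within 4.5 degrees of the cradle's; it is released and at rest, and the bystanders are within 25 mm of where they stood (angle between cradle's own z axis and vertical below 0.12 rad and x of tube_mid in the frame of cradle between -0.006 and 0.006 m and y of tube_mid in the frame of cradle between -0.012 and 0.012 m and z of tube_mid in the frame of cradle between -0.006 and 0.006 m and angle between the z axis of tube_mid and the y axis of cradle, either way round below 0.08 rad and contact force between tube and rotor above 0.5 N and linear speed of tube below 0.02 m/s and angular speed of rotor below 0.1 rad/s and contact force between the fingers and tube below 0.1 N); the robot touches nothing.
It fails at once if the long tube falls or is laid on the bench (height (world z) of tube_mid below 0.035 m).
It fails at once if a bystander is moved more than 25 mm (distance of any of short_tube_mid, post, lens_mount, driver, parts_tray, meter from where it was at the start of the episode above 0.025 m).
It also fails if it takes over 72 s, if anything falls off the work surface, if the arm or the gripper's body presses on something with over 40 N, if the wrist force passes 120 N, or if a joint passes its speed limit or range.

## Robot

A 7-joint arm with a two-finger parallel gripper is mounted at the origin on the work surface. World frame = base frame: x ahead of the robot, y to its left, z up, the work surface at z = 0. Lengths are in m, angles in rad, forces in N, time in s.
With the tool pointing down it reaches from about 0.35 to 0.9 m from the base axis. Payload 19.9 kg.
Tool frame: the origin (TCP) lies on the centre line of the jaws, within the pads' length; the fingertips stand 14 mm ahead of it and the grasp point (between the pads) lies 5 mm behind it; z points along the fingers, y is the direction in which the jaws open and shut (so a half turn about z gives the same grasp; the last joint's range is limited). The gripper opens to 94 mm and grips with 3 to 60 N. Pads are 16 mm wide; open, the fingers measure 119 mm over their backs; the gripper's body (75 mm by 177 mm) begins 78 mm behind the grasp point.
Start: joints at [1.238, 0.417, -0.01, 1.614, 0.005, 1.111, -0.053], TCP at [0.179, -0.599, 0.219] pointing down, gripper open.
Joint ranges: [-2.81, 2.81], [-0.39, 2.02], [-1.27, 1.25], [0.06, 2.57], [-1.19, 4.33], [0.19, 2], [-2.82, 2.82]. Speed limits (rad/s): [1.89, 1.89, 2.39, 2.39, 3.01, 3.01, 3.01].

## Interface

Orientations are given as a unit quaternion [x, y, z, w].
In Python, from plant import ctrl, cams, sign_off, boxes_of, landmark_of gives the robot as it stands.
- The arm moves only by the tool servo_tool, never from a script. Its argument "commands" is text: rows parted by semicolons, each of 6 numbers parted by spaces: the shift along the tool's x, y, z in mm, then the turn, a rotation vector about the tool's x, y, z in rad. In form: dx dy dz rx ry rz; .... A call has 1 to 20 rows; each row shifts and turns the commanded pose from where the row before left it, along the tool's axes as they then stand; what a row does not reach is not made up. A row lasts 1/10 s, in which the tool goes at most 50 mm and 8.59 degrees, less where a joint would pass 70% of its speed; a pose out of reach is approached as far as the arm can. A call is refused whole if a number of a shift passes 50 or a number of a turn 0.15, either way. A call with a gripper value outside its range is refused whole. "fingers" is the closure, from -1 (fully open) to 1 (shut), so that 0 is half open, set as the call begins (left out, the last holds). The fingers move at their own pace and stop on an object; the grip force is fixed at half the most. Time passes only in rows, so rows that do not move let the fingers close. It gives the time, the measured TCP pose, the force and the opening at its end, in the units of the state.
- ctrl.get_obs(): the state, without advancing time (a new reading comes with each control period).
- cams.camera(name): name is "scene" or "side" or "wrist"; returns (picture, depth): 384x512x3 uint8, red, green, blue; 384x512 float32, m along the optical axis (not along the pixel's ray), 0 where there is no reading.
- cams.camera_params(name): a dict with "mtx" (3x3 intrinsics, pixels), "origin" and "attitude" of the camera in the world; the wrist camera has in their place "mount" (4x4, takes a point from camera to tool coordinates, whose origin is the TCP and whose axes are the flange's). Camera axes: x right, y up, looking along -z (the intrinsics and any distortion apply to the point x, -y, -z); pixel columns grow to the right and rows downward; lengths in m; the calibration is good to about 2 mm. The wrist camera is an equidistant fisheye: a pixel r from the principal point sees the ray r / f radians off the axis. A picture is of the moment at which its call begins: read the wrist's pose just before it. camera_params takes no time and is no camera call.
- sign_off(): hands the job in, once; it reports no verdict.
Trained networks look in the newest picture that a camera, given by its name, has taken for a name from the list of things; names that differ only in an ending like _2 or _b are one class to them, and where a whole thing is asked for, a point or a joint stands for the part that bears it (a point fixed in the world has none). Each returns a list of dicts, best first, with "p" (0 to 1); they miss things now and then, are a little off and sometimes report something else, mostly with a low value. They report only what shows in the picture. A call takes as long as a camera call. They do not tell look-alikes from the thing itself.
- boxes_of(label, camera): "centre" ([x, y, z] in m, in the coordinates of the camera as it stood for that picture, good to about 4 mm: the middle of the surface that is visible of it).
- landmark_of(label, camera): "centre" ([x, y, z] in m, in the coordinates of the camera as it stood for that picture, good to about 4 mm: a listed point, or the origin of a listed thing).
The state is a dict: "t": time; "joints": joint angles; "qvel": joint speeds; "tau": joint torques, N m; "tool_pos": TCP position; "tool_rot": TCP orientation; "contact_force": force on the tool from outside, world axes, zero at the start; "torque": the same for the moment, N m; "grip_width": opening from 0.0 (shut) to 1.0 (fully open).
Only numpy, scipy, OpenCV 4.12 (cv2) and the standard library are available. Lean on these libraries where they do the work, as an engineer would, in place of code of your own. Each camera call takes 0.05 s, during which the arm holds its last target.

## Working session

There is one attempt and no reset: what is moved stays moved. The work goes in short steps, Python scripts to look and compute and a tool call to move; the robot and the scene stay as the last step left them, time stands still between calls to the robot, and variables do not carry over. Pictures are saved under pics/ and viewed, and the job is handed in when it is done.

Besides the shell and the picture viewer there is one more tool, called after "Call:" as name(argument=value, ...) on one line, values as JSON. servo_tool: Moves the arm, as the interface text tells. Its arguments: {"type":"object","properties":{"commands":{"type":"string"},"fingers":{"type":"number"}},"required":["commands"]}

```bash
ls; mkdir -p pics; python3 - <<'E'
from plant import ctrl,cams
import cv2,numpy as np
for n in ["scene","side","wrist"]:
    p,d=cams.camera(n); cv2.imwrite(f"pics/a_{n}.png",p[:,:,::-1]); print(n,cams.camera_params(n))
print(ctrl.get_obs())
E
```

```text
pics
scene {'mtx': array([[473.01946144,   0.        , 253.29153554],
       [  0.        , 473.01946144, 191.39142348],
       [  0.        ,   0.        ,   1.        ]]), 'origin': array([ 0.88865788, -0.4754054 ,  1.17291112]), 'attitude': array([0.23387226, 0.08543636, 0.35142681, 0.90249853])}
side {'mtx': array([[404.98724615,   0.        , 256.13260349],
       [  0.        , 404.98724615, 191.03114538],
       [  0.        ,   0.        ,   1.        ]]), 'origin': array([ 0.3065435 , -0.60734123,  0.78074888]), 'attitude': array([ 0.35376598, -0.06583209, -0.18965033,  0.91353627])}
wrist {'mtx': array([[297.31863964,   0.        , 259.02360203],
       [  0.        , 297.31863964, 187.9599416 ],
       [  0.        ,   0.        ,   1.        ]]), 'mount': array([[ 9.21662958e-04,  9.71349226e-01,  2.37654857e-01,
         6.77715473e-02],
       [ 9.99998920e-01, -6.23171330e-04, -1.33111091e-03,
        -1.52736425e-04],
       [-1.14487386e-03,  2.37655827e-01, -9.71348752e-01,
        -1.65239815e-01],
       [ 0.00000000e+00,  0.00000000e+00,  0.00000000e+00,
         1.00000000e+00]])}
{'t': 0.15, 'joints': array([ 1.23849488,  0.41784242, -0.01029172,  1.61401622,  0.00470721,
        1.11068749, -0.05302004]), 'qvel': array([-0.00025686, -0.00066182,  0.00046418, -0.00182472, -0.00032566,
        0.00146623, -0.00135031]), 'tau': array([ 7.09734595e-04, -8.51534843e+01,  6.38663638e-01, -4.26137424e+01,
       -4.88596328e-02,  1.71023374e-02,  6.56797147e-05]), 'tool_pos': array([ 0.1791083 , -0.59850847,  0.21897384]), 'tool_rot': array([ 9.89449235e-01,  1.44879240e-01, -1.10981193e-04, -4.51736801e-04]), 'contact_force': array([ 0.68820462, -0.06494518,  0.44700625]), 'torque': array([-0.04059681,  0.04486091, -0.02595707]), 'grip_width': 0.9965783837091031}
```

View pics/a_scene.png

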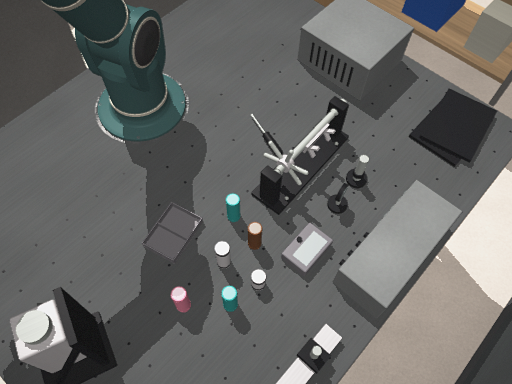

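View pics/a_side.png

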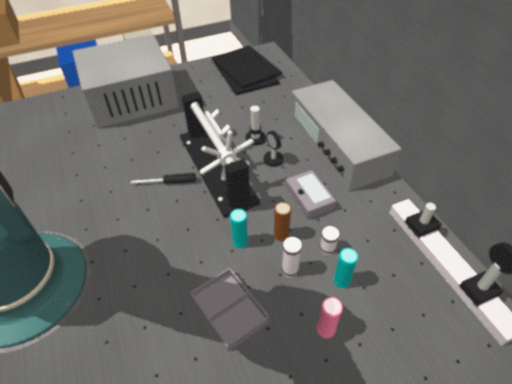

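View pics/a_wrist.png

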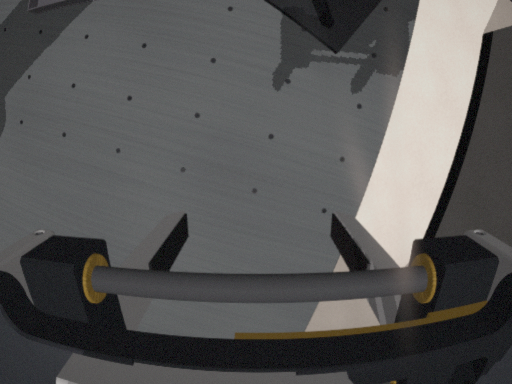

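The scene shows the fixture (scene 300,150) and several tubes. White tubes are at scene (222,254) and (259,280), side (291,256) and (330,240). Look-alikes are teal at scene (233,207) and (230,298), brown at (255,235) and pink at (181,299). Next I'll measure and confirm in a crop.

```bash
cat > h.py <<'E'
from plant import ctrl,cams,boxes_of,landmark_of
import cv2,numpy as np
from scipy.spatial.transform import Rotation as R
np.set_printoptions(precision=4,suppress=True)
def pose(n):
    c=cams.camera_params(n)
    if n=="wrist":
        o=ctrl.get_obs(); T=np.eye(4); T[:3,:3]=R.from_quat(o['tool_rot']).as_matrix(); T[:3,3]=o['tool_pos']; return T@c['mount'],c['mtx']
    T=np.eye(4); T[:3,:3]=R.from_quat(c['attitude']).as_matrix(); T[:3,3]=c['origin']; return T,c['mtx']
def tow(T,p): return T[:3,:3]@np.array(p)+T[:3,3]
def cloud(n,d,T,K):
    v,u=np.indices(d.shape)
    x=(u-K[0,2])/K[0,0]*d; y=(v-K[1,2])/K[1,1]*d
    P=np.stack([x,-y,-d],-1); return P@T[:3,:3].T+T[:3,3]
E
python3 - <<'E'
from h import *
for n in ["scene","side"]:
    T,K=pose(n); p,d=cams.camera(n); np.savez(f"{n}0.npz",p=p,d=d)
    for l in ["tube_mid","short_tube_mid","fixture","rotor","spokes","cradle","post","lens_mount","driver","parts_tray","meter"]:
        print(n,l,[(tow(T,r['centre']).round(4),round(r['p'],2)) for r in landmark_of(l,n)[:6]])
    c=p[70:300,150:350] if n=="scene" else p[80:310,150:370]
    cv2.imwrite(f"pics/b_{n}.png",cv2.resize(c[:,:,::-1],None,fx=2.6,fy=2.6,interpolation=cv2.INTER_CUBIC))
E
```

```text
scene tube_mid [(array([ 0.549 , -0.1943,  0.053 ]), 0.91), (array([ 0.6344, -0.2683,  0.0488]), 0.62), (array([ 0.553 , -0.3448,  0.0485]), 0.62), (array([ 0.5682, -0.1084,  0.0476]), 0.56), (array([ 0.4762, -0.0839,  0.0536]), 0.56)]
scene short_tube_mid [(array([ 0.6529, -0.1819,  0.0309]), 0.81)]
scene fixture [(array([0.5067, 0.1697, 0.0015]), 0.79)]
scene rotor [(array([0.5066, 0.1705, 0.1198]), 0.93), (array([ 0.3908, -0.2325, -0.002 ]), 0.42)]
scene spokes [(array([0.5101, 0.0795, 0.118 ]), 0.8)]
scene cradle [(array([0.5095, 0.1694, 0.1217]), 0.73), (array([0.5486, 0.2016, 0.112 ]), 0.56)]
scene post [(array([ 0.6522,  0.2445, -0.0023]), 0.7)]
scene lens_mount [(array([0.6594, 0.1373, 0.002 ]), 0.56)]
scene driver [(array([0.359 , 0.1794, 0.0021]), 0.49), (array([0.5096, 0.1688, 0.1203]), 0.47)]
scene parts_tray []
scene meter [(array([ 0.6883, -0.0305,  0.0032]), 0.62)]
side tube_mid [(array([ 0.5574, -0.3502,  0.0533]), 0.94), (array([ 0.5496, -0.1952,  0.0522]), 0.92), (array([ 0.5747, -0.1029,  0.0529]), 0.91), (array([ 0.4801, -0.0875,  0.0495]), 0.77), (array([ 0.6376, -0.2616,  0.0495]), 0.59), (array([0.5509, 0.2011, 0.1107]), 0.43)]
side short_tube_mid [(array([ 0.6564, -0.1823,  0.0325]), 0.96)]
side fixture [(array([ 0.5067,  0.1671, -0.0009]), 0.56)]
side rotor [(array([0.508 , 0.168 , 0.1205]), 0.72)]
side spokes [(array([0.5135, 0.0798, 0.1203]), 0.85)]
side cradle [(array([0.5457, 0.2047, 0.1119]), 0.81), (array([0.6632, 0.137 , 0.0005]), 0.52)]
side post [(array([ 0.6536,  0.2415, -0.0034]), 0.93), (array([ 0.6865, -0.0291,  0.005 ]), 0.52), (array([ 0.6608,  0.1366, -0.0005]), 0.5), (array([ 0.6565, -0.1837,  0.0297]), 0.22)]
side lens_mount [(array([0.6636, 0.1341, 0.0008]), 0.65)]
side driver [(array([0.3614, 0.1719, 0.0029]), 0.86)]
side parts_tray [(array([ 0.3902, -0.2314, -0.0019]), 0.58)]
side meter [(array([ 0.6881, -0.0286,  0.0058]), 0.84)]
```

View pics/b_scene.png

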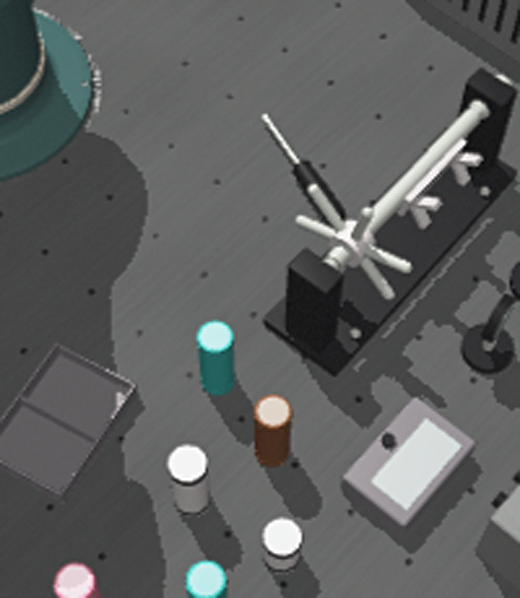

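View pics/b_side.png

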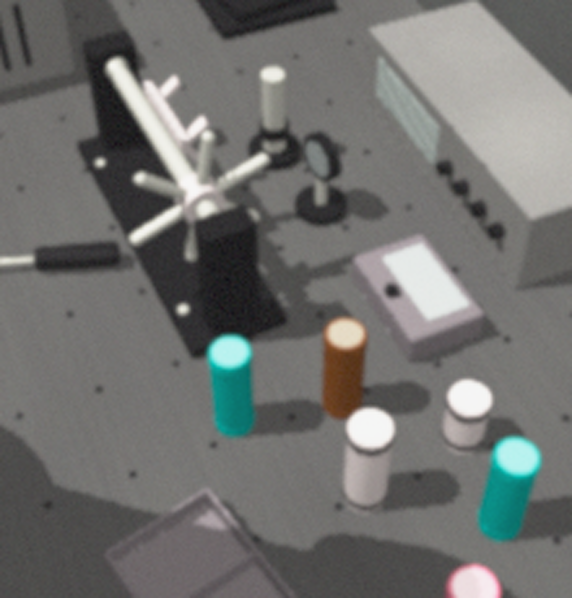

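The tube to move is the white one with black rings at scene (222,254), side (291,256). It is the taller of the two white tubes (crop 188,480 / 368,460); the short one is beyond it. Next I'll refine the fixture pose from depth.

```bash
python3 - <<'E'
from h import *
A=[]
for n in ["scene","side"]:
    z=np.load(f"{n}0.npz"); T,K=pose(n); C=cloud(n,z['d'],T,K).reshape(-1,3); C=C[z['d'].ravel()>0]
    A.append(C)
    m=(abs(C[:,0]-.507)<.12)&(abs(C[:,1]-.169)<.22)
    C=C[m]
    top=C[(C[:,2]>.138)&(C[:,2]<.150)]
    for s in (-1,1):
        t=top[(s*(top[:,1]-.169)>.12)]
        print(n,"block",s,len(t),t.mean(0),t.min(0),t.max(0),cv2.minAreaRect(t[:,:2].astype(np.float32)*1000))
    pl=C[(C[:,2]>.008)&(C[:,2]<.02)]
    print("plate",len(pl),cv2.minAreaRect(pl[:,:2].astype(np.float32)*1000))
    # tube top
    C=A[-1]; t=C[(np.hypot(C[:,0]-.549,C[:,1]+.195)<.03)&(C[:,2]>.095)&(C[:,2]<.108)]
    print("tube top",len(t),t.mean(0),t.min(0),t.max(0))
    # shaft / cradle points between
    C=C[m]; c=C[(C[:,1]>.15)&(C[:,1]<.25)&(C[:,2]>.03)]
    import sys
    np.save(f"{n}_c.npy",C)
    f=c[abs(c[:,2]-.12)<.05]; 
    for y0 in np.arange(.15,.25,.012):
        g=c[abs(c[:,1]-y0)<.003]; print(round(y0,3),(g[np.argsort(g[:,0])][:, [0,2]]*1000).round().astype(int).tolist()[::3])
E
```

```text
scene block -1 207 [0.5149 0.0166 0.1438] [0.4895 0.002  0.138 ] [0.5399 0.0346 0.1486] ((514.5963745117188, 18.282752990722656), (49.51466751098633, 33.00819778442383), 2.5604054927825928)
scene block 1 167 [0.5013 0.3155 0.1438] [0.4761 0.3001 0.138 ] [0.5256 0.3383 0.1482] ((501.0876770019531, 319.4351501464844), (37.63691329956055, 50.197120666503906), 87.79357147216797)
plate 1853 ((513.2160034179688, 170.4807586669922), (360.7160949707031, 223.82302856445312), 70.3601303100586)
tube top 168 [ 0.5493 -0.1999  0.1008] [ 0.5304 -0.2171  0.0951] [ 0.567  -0.182   0.1064]
0.15 [[504, 131], [514, 131], [516, 127], [521, 128], [523, 118], [525, 123]]
0.162 [[413, 30], [504, 132], [511, 134], [516, 131], [521, 105], [523, 135], [528, 125], [531, 106], [532, 127], [535, 130], [537, 130], [538, 97], [540, 94], [542, 134], [543, 93], [547, 136]]
0.174 [[496, 122], [503, 130], [505, 129], [509, 129], [514, 126], [520, 139], [523, 119], [524, 133]]
0.186 [[497, 126], [501, 130], [506, 128], [509, 124], [514, 127], [521, 136], [523, 136], [524, 133]]
0.198 [[497, 127], [504, 129], [511, 130]
[... 1292 characters left out ...]
29], [541, 130], [546, 132], [549, 138]]
0.174 [[498, 126], [502, 125], [507, 129], [514, 127], [520, 128], [522, 134], [526, 134]]
0.186 [[498, 124], [503, 126], [509, 130], [519, 125], [520, 134]]
0.198 [[498, 125], [500, 126], [505, 128], [512, 130], [518, 125], [520, 133], [524, 134]]
0.21 [[497, 121], [503, 129], [511, 130], [517, 131], [520, 133], [523, 135]]
0.222 [[495, 122], [497, 120], [499, 127], [504, 129], [516, 127], [518, 132], [522, 136], [524, 132]]
0.234 [[496, 122], [498, 127], [505, 127], [511, 128], [516, 127], [518, 135], [524, 132], [531, 127], [534, 129], [538, 131], [540, 124], [546, 138]]
0.246 [[495, 120], [497, 122], [499, 129], [504, 130], [517, 129], [520, 135]]
```

```bash
cat >> h.py <<'E'
U=np.array([-0.0453,0.999,0.]);X=np.array([0.999,0.0453,0.]);Z=np.array([0,0,1.])
F=np.array([0.508,0.168,0.])
def fx(x,y,z): return F+x*X+y*U+z*Z
def plan(p,Rt=None):
    "world shift in tool axes at present, and the turn in tool axes"
    o=ctrl.get_obs(); R0=R.from_quat(o['tool_rot'])
    print("t",o['t'],"pos",o['tool_pos'],"d(tool) mm",R0.inv().apply(p-o['tool_pos'])*1000)
    if Rt is not None:
        rv=(R0.inv()*Rt).as_rotvec(); print("rotvec",rv); print("d in target axes",Rt.inv().apply(p-o['tool_pos'])*1000)
def tool(xv,zv):
    xv=np.array(xv)/np.linalg.norm(xv);zv=np.array(zv)/np.linalg.norm(zv);return R.from_matrix(np.stack([xv,np.cross(zv,xv),zv],1))
E
python3 - <<'E'
from h import *
o=ctrl.get_obs(); print(R.from_quat(o['tool_rot']).as_matrix())
plan(fx(-.044,-.09,.25),tool(X,-Z))
E
```

```text
[[ 0.958   0.2867 -0.0001]
 [ 0.2867 -0.958   0.0001]
 [-0.     -0.0001 -1.    ]]
t 1.35 pos [ 0.1792 -0.5987  0.2194] d(tool) mm [ 470.276  -563.6815  -30.5516]
rotvec [-0.0001  0.0001  0.2455]
d in target axes [ 319.212  -661.0576  -30.599 ]
```

Call:
servo_tool(commands="0 0 -15 0 0 0.123; 0 0 -15 0 0 0.1225; 30 -35 0 0 0 0; 30 -35 0 0 0 0; 30 -35 0 0 0 0; 30 -35 0 0 0 0; 30 -35 0 0 0 0; 30 -35 0 0 0 0; 20 -40 0 0 0 0; 20 -40 0 0 0 0; 20 -40 0 0 0 0; 20 -40 0 0 0 0; 15 -40 0 0 0 0; 15 -40 0 0 0 0; 9 -40 0 0 0 0; 0 -40 0 0 0 0; 0 -40 0 0 0 0; 0 0 0 0 0 0", fingers=1)

```text
t: 3.15
tool_pos: [0.4519, -0.0111, 0.2498]
tool_rot: [1.0, 0.026, 0.0, -0.0]
contact_force: [0.4, 0.2, 0.7]
grip_width: 0.005
```

```bash
python3 - <<'E'
from h import *
plan(fx(-.044,-.09,.25),tool(X,-Z))
T,K=pose("side");p,d=cams.camera("side");cv2.imwrite("pics/c_side.png",cv2.resize(p[60:260,100:360,::-1],None,fx=3,fy=3))
print(ctrl.get_obs()['joints'])
E
```

```text
t 3.15 pos [ 0.4519 -0.0111  0.2498] d(tool) mm [ 20.7252 -86.2894  -0.1131]
rotvec [-0.0005 -0.0007  0.0062]
d in target axes [ 20.1884 -86.4164  -0.1744]
[ 0.3741  0.0896 -0.4338  1.9745  0.0425  1.0856 -1.5996]
```

View pics/c_side.png

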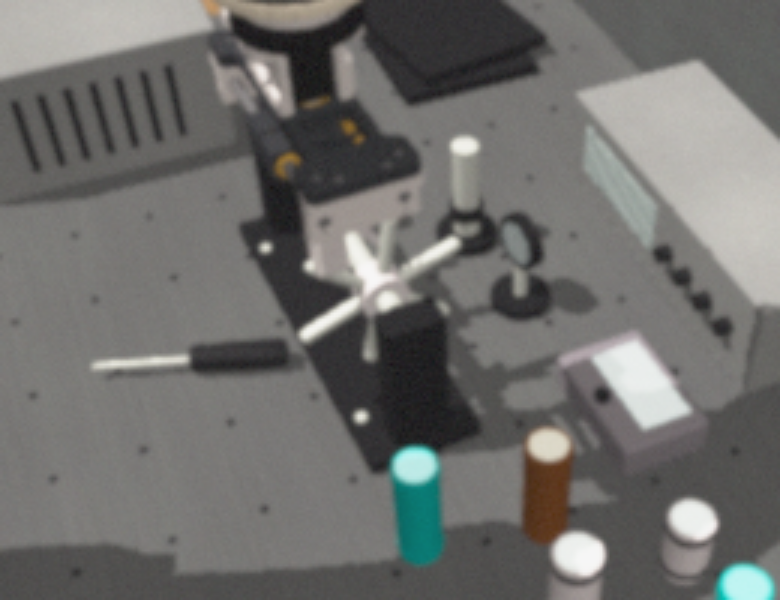

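Call:
servo_tool(commands="10 -43 0 0 0 0.006; 10.5 -43.5 0 0 0 0; 0 0 0 0 0 0; 0 0 20 0 0 0; 0 0 20 0 0 0; 0 0 20 0 0 0; 0 0 11 0 0 0; 0 0 0 0 0 0")

```text
t: 4.0
tool_pos: [0.4685, 0.0697, 0.1772]
tool_rot: [1.0, 0.019, -0.001, 0.0]
contact_force: [0.6, -0.5, 0.1]
grip_width: 0.006
```

```bash
python3 - <<'E'
from h import *
plan(fx(-.058,-.09,.138),tool(X,-Z))
p,d=cams.camera("side");cv2.imwrite("pics/d_side.png",cv2.resize(p[60:260,100:360,::-1],None,fx=3,fy=3))
print(ctrl.get_obs()['joints'],ctrl.get_obs()['contact_force'])
E
```

```text
t 4.0 pos [0.4685 0.0697 0.1772] d(tool) mm [-14.0316  -6.3398  39.2001]
rotvec [ 0.0009  0.0023 -0.0079]
d in target axes [-14.07    -6.417   39.1738]
[ 0.2311  0.2305 -0.5014  2.0062  0.1365  0.9381 -1.8732] [-0.7537  0.242  -0.3122]
```

View pics/d_side.png

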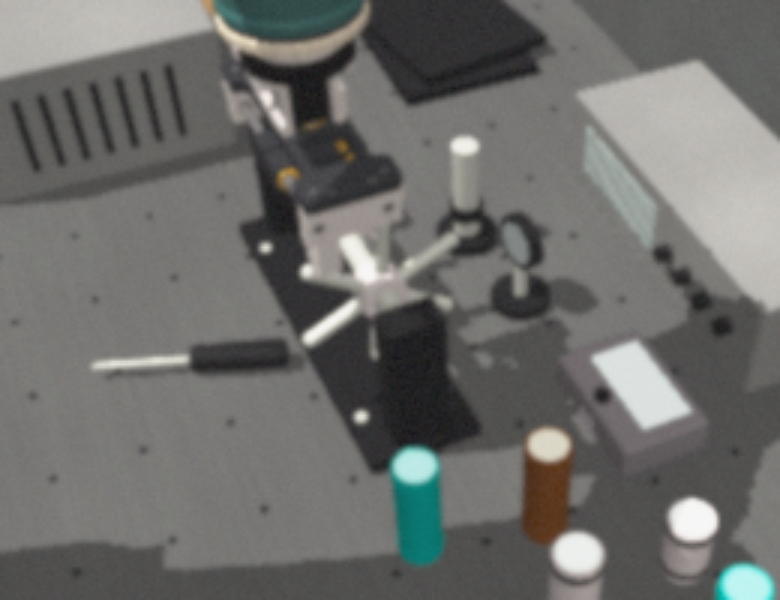

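Call:
servo_tool(commands="0 -3 3 0 0 -0.004; 0 -3 3 0 0 -0.004; 0 0 3 0 0 0; -1 0 3 0 0 0; -1 0 3 0 0 0; -1.5 0 3 0 0 0; -1.5 0 3 0 0 0; -1.5 0 3 0 0 0; -1.5 0 3 0 0 0; -1.5 0 3 0 0 0; -1.5 0 3 0 0 0; -1.5 0 3 0 0 0; -1.5 0 3 0 0 0; 0 0 0 0 0 0")

```text
t: 5.45
tool_pos: [0.4541, 0.0768, 0.139]
tool_rot: [1.0, 0.024, -0.001, 0.0]
contact_force: [2.0, 0.5, 1.1]
grip_width: 0.003
```

```bash
python3 - <<'E'
from h import *
plan(fx(-.058,-.09,.138),tool(X,-Z))
p,d=cams.camera("side");cv2.imwrite("pics/e_side.png",cv2.resize(p[60:260,100:360,::-1],None,fx=3,fy=3))
print(ctrl.get_obs()['joints'],ctrl.get_obs()['contact_force'])
E
```

```text
t 5.45 pos [0.4541 0.0768 0.139 ] d(tool) mm [-0.0539  1.3153  0.9966]
rotvec [0.    0.001 0.002]
d in target axes [-0.0522  1.3155  0.9965]
[ 0.208   0.2654 -0.5005  2.0719  0.1688  0.8442 -1.9141] [0.1283 0.2708 1.869 ]
```

View pics/e_side.png

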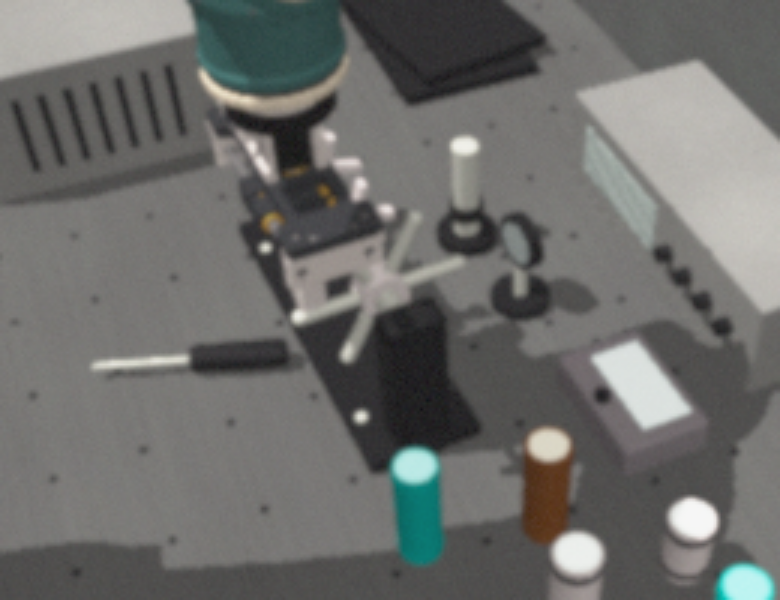

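Call:
servo_tool(commands="0 0 -30 0 0 0; 0 0 -30 0 0 0; 0 0 -30 0 0 0; 0 0 0 0 0 0; 25 1 0 0 0 0; 25 0 0 0 0 0; 0 0 0 0 0 0; 0 0 20 0 0 0; 0 0 20 0 0 0; 0 0 10 0 0 0; 0 0 0 0 0 0")

```text
t: 6.6
tool_pos: [0.5034, 0.0781, 0.1781]
tool_rot: [1.0, 0.024, -0.002, 0.0]
contact_force: [-0.3, -0.0, 0.4]
grip_width: 0.005
```

```bash
python3 - <<'E'
from h import *
plan(fx(-.008,-.09,.179),tool(X,-Z))
p,d=cams.camera("side");cv2.imwrite("pics/f_side.png",cv2.resize(p[60:260,100:360,::-1],None,fx=3,fy=3))
print(ctrl.get_obs()['joints'],ctrl.get_obs()['contact_force'])
E
```

```text
t 6.6 pos [0.5034 0.0781 0.1781] d(tool) mm [ 0.6681  0.387  -0.9277]
rotvec [0.     0.0031 0.0023]
d in target axes [ 0.6719  0.3854 -0.9256]
[ 0.2122  0.2963 -0.5002  1.923   0.1707  0.9653 -1.8907] [0.4371 0.3065 0.4637]
```

View pics/f_side.png

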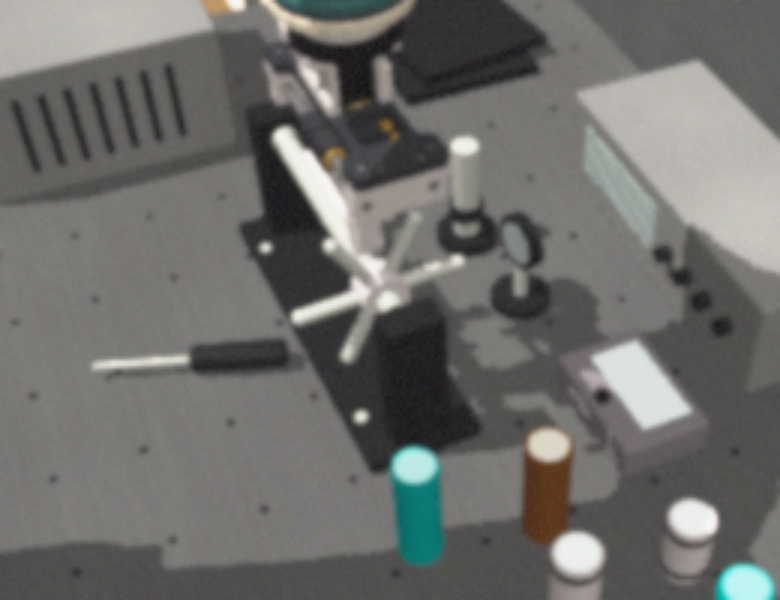

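Call:
servo_tool(commands="-4 0 0.8 0 0 0; -4 0 0.8 0 0 0; -4 0 0.8 0 0 0; -4 0 0.8 0 0 0; -4 0 0.8 0 0 0; -2.5 0 3 0 0 0; -2.5 0 3 0 0 0; -2.5 0 3 0 0 0; -2.5 0 3 0 0 0; -2.5 0 3.5 0 0 0; -2.5 0 3 0 0 0; -2.5 0 3 0 0 0; -2.5 0 3 0 0 0; -2.5 0 2.5 0 0 0; -2.5 0 2.5 0 0 0; -2.5 0 1 0 0 0; 0 0 0 0 0 0; 0 0 0 0 0 0")

```text
t: 8.45
tool_pos: [0.4567, 0.0759, 0.1448]
tool_rot: [1.0, 0.024, -0.001, 0.0]
contact_force: [-0.0, 1.2, 2.2]
grip_width: 0.004
```

```bash
python3 - <<'E'
from h import *
plan(fx(-.057,-.09,.140),tool(X,-Z))
p,d=cams.camera("side");cv2.imwrite("pics/g_side.png",cv2.resize(p[60:260,100:360,::-1],None,fx=3,fy=3))
print(ctrl.get_obs()['joints'],ctrl.get_obs()['contact_force'])
E
```

```text
t 8.45 pos [0.4567 0.0759 0.1448] d(tool) mm [-1.5987  0.3188  4.7804]
rotvec [0.0001 0.0011 0.002 ]
d in target axes [-1.6033  0.3225  4.7786]
[ 0.2169  0.2613 -0.5071  2.0614  0.1663  0.8586 -1.9085] [0.6565 0.2911 3.6754]
```

View pics/g_side.png

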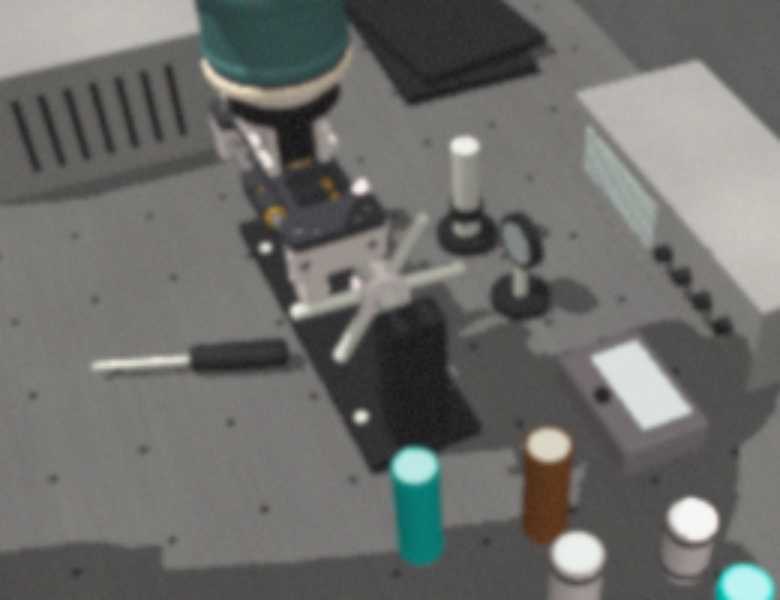

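Call:
servo_tool(commands="-1 0 2 0 0 0; -0.5 0 2 0 0 0; 0 0 1 0 0 0; 0 0 0 0 0 0; 0 0 0 0 0 0")

```text
t: 9.0
tool_pos: [0.4555, 0.0759, 0.1398]
tool_rot: [1.0, 0.024, -0.0, -0.0]
contact_force: [0.7, 0.6, 2.6]
grip_width: 0.008
```

Call:
servo_tool(commands="0 0 -5 0 0 0; 0 0 -30 0 0 0; 0 0 -40 0 0 0; 0 0 -40 0 0 0; 0 0 -30 0 0 0; 0 40 0 0 0 0; 0 40 0 0 0 0; 0 40 0 0 0 0; 0 40 0 0 0 0; 0 40 0 0 0 0; 0 40 0 0 0 0; 0 0 0 0 0 0", fingers=-1)

```text
t: 10.2
tool_pos: [0.4659, -0.1686, 0.2846]
tool_rot: [1.0, 0.021, -0.001, 0.0]
contact_force: [-0.5, 0.5, -0.5]
grip_width: 0.981
```

```bash
python3 - <<'E'
from h import *
print(ctrl.get_obs()['joints'],ctrl.get_obs()['tool_pos'])
L={}
for n in ["scene","side"]:
    T,K=pose(n);p,d=cams.camera(n);np.savez(f"{n}1.npz",p=p,d=d)
    c=p[60:260,100:360] if n=="side" else p[70:230,230:400]
    cv2.imwrite(f"pics/h_{n}.png",cv2.resize(c[:,:,::-1],None,fx=3,fy=3))
    for l in ["cradle","rotor","spokes","tube_mid"]:
        print(n,l,[(tow(T,r['centre']).round(4),round(r['p'],2)) for r in landmark_of(l,n)[:3]])
    C=cloud(n,d,T,K).reshape(-1,3);C=C[d.ravel()>0]; q=C-F
    f=np.stack([q@X,q@U,q[:,2]],1)*1000
    for y0 in (-6,66):
        g=f[(abs(f[:,1]-y0)<6)&(abs(f[:,0])<40)&(f[:,2]>120)]; print(y0,g[np.argsort(g[:,0])][:,[0,2]].round().astype(int).tolist()[::2])
    g=f[(abs(f[:,1]-30)<22)&(abs(f[:,0])<28)&(f[:,2]>132)&(f[:,2]<150)]; print("bar",len(g),np.polyfit(g[:,0],g[:,2],1))
    g=f[(abs(f[:,1]+90)<10)&(abs(f[:,0])<80)&(abs(f[:,0])>25)&(f[:,2]>90)&(f[:,2]<150)]; print("spk",np.polyfit(g[:,0],g[:,2],1))
    g=f[(abs(f[:,1]+90)<10)&(f[:,2]>175)&(f[:,2]<205)];print(g.round().astype(int).tolist()[::3])
E
```

```text
[ 0.5586  0.1361 -0.3009  1.8374  0.0442  1.176  -1.2864] [ 0.4659 -0.1686  0.2846]
scene cradle [(array([0.5043, 0.1981, 0.1681]), 0.74)]
scene rotor [(array([0.5106, 0.1715, 0.1218]), 0.67), (array([ 0.3908, -0.2331,  0.0021]), 0.43)]
scene spokes [(array([0.5084, 0.0762, 0.1181]), 0.86)]
scene tube_mid [(array([ 0.5688, -0.1073,  0.0445]), 0.76), (array([ 0.6364, -0.2685,  0.0516]), 0.73), (array([ 0.5505, -0.3465,  0.0504]), 0.72)]
-6 [[-28, 155], [-26, 160], [-23, 162], [-23, 163], [-21, 159], [-20, 160], [-18, 159], [-18, 156], [-17, 136], [-16, 149], [-16, 156], [-14, 138], [-14, 155], [-12, 154], [-12, 149], [-11, 151], [-11, 148], [-9, 151], [-8, 137], [-8, 144], [-7, 135], [-6, 143], [-5, 146], [-4, 137], [-4, 140], [-3, 147], [-1, 142], [-1, 143], [2, 144], [5, 146], [6, 149], [8, 150], [8, 139], [9, 152], [10, 154], [11, 153], [12, 150], [12, 139], [13, 135], [14, 150], [15, 130], [15, 159], [16, 138], [16, 133], [17, 152], [18, 158], [20, 161], [20, 155], [21, 160], [22, 157]]
66 [[-26, 157], [-24, 158], [-22, 162], [-22, 158], [-21, 160], [-20, 157], [-20, 158], [-19, 1
[... 1542 characters left out ...]
, [-15, 152], [-14, 155], [-13, 138], [-11, 135], [-11, 136], [-9, 150], [-8, 136], [-7, 137], [-5, 142], [-5, 146], [-3, 141], [0, 142]]
bar 33 [  0.092  137.4518]
spk [  0.0228 123.7184]
[[818, -80, 203], [819, -90, 204], [815, -91, 203], [820, -80, 193], [822, -88, 197], [817, -99, 203], [820, -87, 194], [817, -97, 199], [821, -85, 190], [818, -95, 195], [817, -86, 188], [817, -94, 192], [822, -81, 181], [814, -95, 190], [819, -81, 179], [819, -90, 183], [820, -98, 187], [822, -86, 178], [818, -98, 184], [815, -92, 179], [816, -100, 183], [820, -99, 178], [-33, -90, 184], [-36, -92, 184], [-29, -93, 182], [-36, -98, 185], [-27, -93, 178], [-35, -96, 181], [-28, -94, 176], [-33, -96, 177]]
```

View pics/h_scene.png

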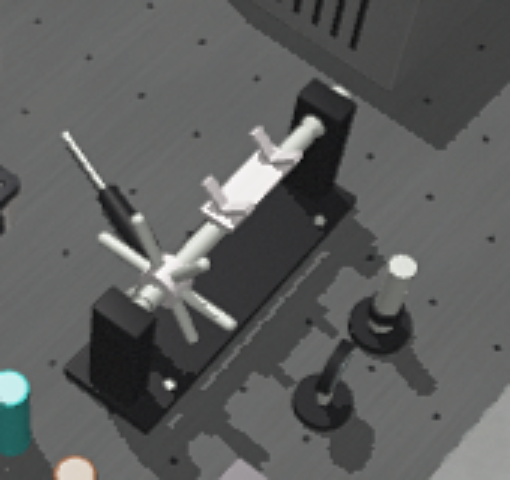

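View pics/h_side.png

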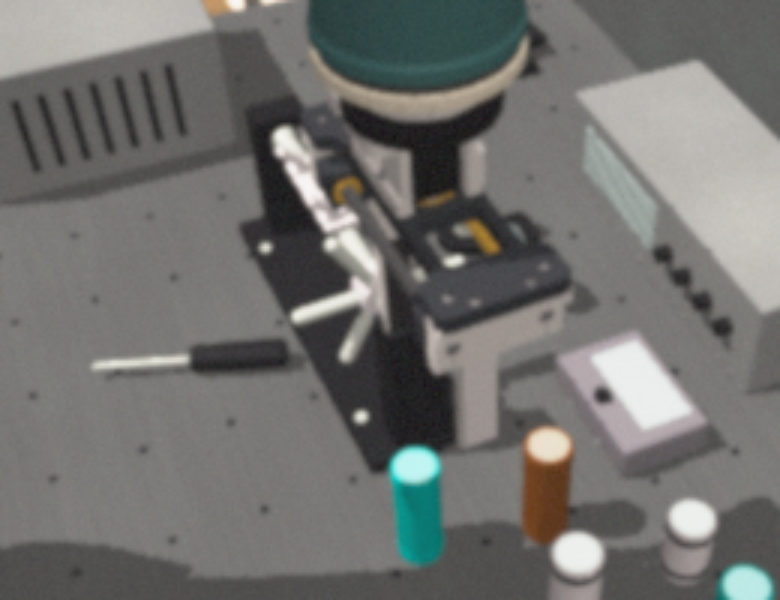

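Step 1 looks done: the V supports are symmetric, with lips at about ±22 mm and z 160 on both sides, and the bar is level within about 1°. Next I'll fit a kinematic model so I can check whether a leaning grasp is within reach.

```bash
cat > kin.py <<'E'
from h import *
from scipy.optimize import least_squares
import itertools
D=[([1.23849,.41784,-.01029,1.61402,.00471,1.11069,-.05302],[.17911,-.59851,.21897],[.98945,.14488,-.00011,-.00045]),
([.3741,.0896,-.4338,1.9745,.0425,1.0856,-1.5996],[.4519,-.0111,.2498],None),
([.2311,.2305,-.5014,2.0062,.1365,.9381,-1.8732],[.4685,.0697,.1772],None),
([.208,.2654,-.5005,2.0719,.1688,.8442,-1.9141],[.4541,.0768,.1390],None),
([.2122,.2963,-.5002,1.923,.1707,.9653,-1.8907],[.5034,.0781,.1781],[.9997,.024,-.002,0]),
([.2169,.2613,-.5071,2.0614,.1663,.8586,-1.9085],[.4567,.0759,.1448],[.9997,.024,-.001,0]),
([.5586,.1361,-.3009,1.8374,.0442,1.176,-1.2864],[.4659,-.1686,.2846],[.9998,.021,-.001,0])]
def fk(q,P):
    s=P['s'];d1,a,b,c,off,e,f,o1=P['v']
    r=R.from_euler('z',s[0]*q[0]+o1)*R.from_euler('y',q[1]); p=np.array([0,0,d1])
    r=r*R.from_euler('z',s[1]*q[2]); p=p+r.apply([e,0,a])
    r=r*R.from_euler('y',q[3]); p=p+r.apply([-e,0,0])
    r=r*R.from_euler('z',s[2]*q[4]); p=p+r.apply([0,0,b])
    r=r*R.from_euler('y',q[5]); p=p+r.apply([f,0,0])
    r=r*R.from_euler('z',s[3]*q[6]+off); p=p+r.apply([0,0,c])
    return p,r
def res(v,s,D):
    o=[]
    for q,p,k in D:
        pp,r=fk(q,dict(s=s,v=v)); o+=list((pp-p)*10)
        if k is not None: o+=list((R.from_quat(k).inv()*r).as_rotvec())
    return np.array(o)
def fit(D):
    best=None
    for s in itertools.product([1,-1],repeat=4):
      for off in (0,np.pi/2,np.pi,-np.pi/2):
        r=least_squares(res,[.35,.45,.45,.3,off,0,0,0],args=(s,D))
        if best is None or r.cost<best[0]: best=(r.cost,s,r.x)
    return best
if __name__=="__main__":
    b=fit(D); print(b); print(res(b[2],b[1],D).round(4)); 
    import json; json.dump(dict(s=list(b[1]),v=list(b[2])),open("kin.json","w"))
E
python3 kin.py
```

```text
(np.float64(0.0017738901564054554), (-1, -1, -1, -1), array([ 1.0362,  0.5216,  0.4812,  1.08  ,  1.5155, -0.0022,  0.0135,
       -0.0548]))
[-0.0336 -0.014  -0.0118  0.      0.     -0.0005  0.0008  0.0132 -0.0007
  0.0021  0.0137  0.0051 -0.008   0.01   -0.0074  0.0161 -0.0125  0.0129
  0.      0.0024 -0.0001 -0.0026  0.0089 -0.0071 -0.0001  0.0008  0.0002
 -0.0123  0.0227  0.009  -0.0001  0.0004  0.0004]
```

Call:
servo_tool(commands="0 0 -10 0 0 -0.148; 0 0 -10 0 0 -0.148; 0 0 0 0 0 -0.148; 0 0 0 0 0 -0.148; 0 0 0 0 0 -0.148; 0 0 0 0 0.13 0; 0 0 0 0 0.13 0; 0 0 0 0 0.13 0; 0 0 0 0 0 0; 0 0 0 0 0 0", fingers=-1)

```text
t: 11.7
tool_pos: [0.4667, -0.1642, 0.3049]
tool_rot: [0.906, 0.376, 0.178, -0.074]
contact_force: [-0.6, -0.5, 1.2]
grip_width: 0.999
```

```bash
python3 - <<'E'
from kin import *
import json
o=ctrl.get_obs(); print([list(o['joints']),list(o['tool_pos']),list(o['tool_rot'])])
json.dump([list(o['joints']),list(o['tool_pos']),list(o['tool_rot'])],open('d1.json','w'))
D.append((o['joints'],o['tool_pos'],o['tool_rot']))
b=fit(D); print(b); print(res(b[2],b[1],D).round(4))
E
```

```text
[[np.float64(0.7920839575206878), np.float64(0.05945208985183556), np.float64(-0.2900824491533815), np.float64(1.9275733795675392), np.float64(-0.4055316671180384), np.float64(1.0807096456476493), np.float64(-0.10201472566154707)], [np.float64(0.4667317354410139), np.float64(-0.1641579841094083), np.float64(0.3048889321701855)], [np.float64(0.9063695538006995), np.float64(0.37583526007726187), np.float64(0.1781809699631817), np.float64(-0.074119033781867)]]
(np.float64(0.0023542009025289746), (-1, -1, -1, -1), array([ 0.2567,  0.5222,  0.482 ,  0.301 ,  1.5171, -0.0015,  0.0164,
       -0.0541]))
[-0.0298 -0.0103 -0.0107  0.      0.      0.0004 -0.0144  0.0152  0.003
  0.0015  0.0132  0.0062 -0.0055  0.0075 -0.0076  0.0193 -0.0149  0.0138
  0.      0.0024  0.0008 -0.0029  0.007  -0.007  -0.0001  0.0008  0.0011
 -0.0094  0.0292  0.0132 -0.0001  0.0004  0.0013  0.0116 -0.0096 -0.0109
 -0.0205 -0.0005 -0.0036]
```

```bash
cat > ik.py <<'E'
from kin import *
import json
d=json.load(open('d1.json')); D.append(tuple(d))
b=fit.__wrapped__(D) if hasattr(fit,'__wrapped__') else None
P=dict(s=(-1,-1,-1,-1),v=least_squares(res,[.2567,.5222,.482,.301,1.517,0,.016,-.05],args=((-1,-1,-1,-1),D)).x)
LO=np.array([-2.81,-.39,-1.27,.06,-1.19,.19,-2.82]);HI=np.array([2.81,2.02,1.25,2.57,4.33,2,2.82])
def ik(p,Rt,q0,w=0.01):
    def f(q):
        pp,r=fk(q,P); return np.r_[(pp-p)*10,(Rt.inv()*r).as_rotvec()*2,w*(q-q0)]
    r=least_squares(f,np.clip(q0,LO+.02,HI-.02),bounds=(LO,HI)); e=f(r.x)
    return r.x,np.linalg.norm(e[:3])*100,np.linalg.norm(e[3:6])/2
def pickpose(g,az,beta):
    h=np.array([np.cos(az),np.sin(az),0]); z=h*np.sin(beta)-Z*np.cos(beta); x=h*np.cos(beta)+Z*np.sin(beta)
    return np.array(g)+.005*z,tool(x,z)
def laypose(g,beta,sgn):
    u=U*sgn; ga=np.pi/2-beta; z=-u*np.sin(ga)-Z*np.cos(ga); x=u*np.cos(ga)-Z*np.sin(ga)
    return np.array(g)+.005*z,tool(x,z)
E
python3 - <<'E'
from ik import *
q=np.array(ctrl.get_obs()['joints']); print(P['v'])
lay=fx(-.0007,.03,.166)
for be in (45,55,60):
  for az in (20,45,60):
    b=np.radians(be)
    p,r=pickpose([.549,-.199,.055],np.radians(az),b); q1,e,f=ik(p,r,q); print("pick",be,az,q1.round(2),round(e,1),round(f,3))
    for s in (1,-1):
        p,r=laypose(lay,b,s); 
        for st in (q1,):
            q2,e,f=ik(p,r,st); print("   lay",s,q2.round(2),round(e,1),round(f,3))
E
```

```text
[ 0.2567  0.5222  0.482   0.301   1.5171 -0.0015  0.0164 -0.0541]
pick 45 20 [ 1.32  0.74 -0.84  2.18 -1.19  0.19  0.67] 2.2 0.034
   lay 1 [-0.52  0.63 -0.32  1.69  0.74  1.51 -1.09] 0.0 0.0
   lay -1 [ 0.33  0.46 -0.43  2.   -0.79  0.92 -2.61] 0.0 0.0
pick 45 45 [ 1.12  0.72 -0.56  2.   -0.79  0.62  0.57] 0.0 0.0
   lay 1 [-0.54  0.62 -0.28  1.69  0.72  1.5  -1.08] 0.0 0.0
   lay -1 [ 0.25  0.44 -0.33  2.   -0.83  0.95 -2.57] 0.0 0.0
pick 45 60 [ 1.04  0.76 -0.5   1.86 -0.61  0.84  0.58] 0.0 0.0
   lay 1 [-0.54  0.62 -0.29  1.69  0.73  1.5  -1.08] 0.0 0.0
   lay -1 [ 0.22  0.44 -0.29  2.   -0.84  0.96 -2.56] 0.0 0.0
pick 55 20 [ 1.5   0.95 -0.98  2.18 -1.19  0.19  0.86] 5.6 0.087
   lay 1 [-0.34  0.57 -0.48  1.73  0.71  1.41 -1.07] 0.0 0.0
   lay -1 [ 0.24  0.4  -0.42  1.98 -0.61  0.87 -2.82] 0.0 0.0
pick 55 45 [ 1.2   0.81 -0.59  2.   -0.93  0.7   0.79] 0.0 0.0
   lay 1 [-0.44  0.55 -0.34  1.73  0.65  1.37 -1.02] 0.0 0.0
   lay -1 [ 0.1   0.38 -0.24  1.98 -0.69  0.9  -2.75] 0.0 0.0
pick 55 60 [ 1.12  0.85 -0.54  1.84 -0.69  0.91  0.71] 0.0 0.0
   lay 1 [-0.42  0.56 -0.37  1.73  0.67  1.38 -1.03] 0.0 0.0
   lay -1 [ 0.09  0.38 -0.23  1.98 -0.69  0.91 -2.75] 0.0 0.0
pick 60 20 [ 1.58  1.07 -1.03  2.18 -1.19  0.19  0.97] 6.5 0.101
   lay 1 [-0.27  0.55 -0.54  1.75  0.68  1.36 -1.05] 0.0 0.0
   lay -1 [-0.06  0.35 -0.1   1.97 -0.64  0.9  -2.82] 0.0 0.0
pick 60 45 [ 1.22  0.86 -0.58  2.   -1.    0.75  0.89] 0.0 0.0
   lay 1 [-0.41  0.51 -0.35  1.75  0.6   1.3  -0.98] 0.0 0.0
   lay -1 [-0.06  0.35 -0.1   1.97 -0.64  0.9  -2.82] 0.0 0.0
pick 60 60 [ 1.15  0.9  -0.55  1.83 -0.73  0.96  0.76] 0.0 0.0
   lay 1 [-0.36  0.52 -0.4   1.75  0.63  1.32 -1.  ] 0.0 0.0
   lay -1 [-0.06  0.35 -0.1   1.97 -0.64  0.91 -2.82] 0.0 0.0
```

```bash
python3 - <<'E'
from ik import *
p,r=pickpose([.549,-.199,.053],np.radians(45),np.radians(45))
z=r.apply([0,0,1]); plan(p-.11*z,r)
E
```

```text
t 11.7 pos [ 0.4667 -0.1642  0.3049] d(tool) mm [-105.0048   82.8505  148.9345]
rotvec [-0.0008  0.397   0.0005]
d in target axes [-154.3992   82.8095   96.8255]
```

Call:
servo_tool(commands="0 0 0 0 0.1323 0; 0 0 0 0 0.1323 0; 0 0 0 0 0.1324 0; -26 14 16 0 0 0; -26 14 16 0 0 0; -26 14 16 0 0 0; -26 14 16 0 0 0; -25 14 16 0 0 0; -25 13 16 0 0 0; 0 0 0 0 0 0; 0 0 0 0 0 0", fingers=-1)

```text
t: 12.8
tool_pos: [0.4976, -0.2499, 0.1285]
tool_rot: [0.853, 0.355, 0.354, -0.148]
contact_force: [-0.5, 0.2, -0.4]
grip_width: 1.003
```

```bash
python3 - <<'E'
from ik import *
p,r=pickpose([.549,-.199,.053],np.radians(45),np.radians(45))
z=r.apply([0,0,1]); plan(p,r); print(ctrl.get_obs()['joints'])
T,K=pose("wrist"); q,d=cams.camera("wrist"); cv2.imwrite("pics/i_wrist.png",q[:,:,::-1])
for l in ("tube_mid","short_tube_mid"): print([(tow(T,x['centre']).round(4),round(x['p'],2)) for x in landmark_of(l,"wrist")[:4]])
# fisheye cloud
v,u=np.indices(d.shape); dx=u-K[0,2]; dy=v-K[1,2]; rr=np.hypot(dx,dy); th=rr/K[0,0]
s=np.tan(th)/np.maximum(rr,1e-9)*d
C=np.stack([dx*s,-dy*s,-d],-1)@T[:3,:3].T+T[:3,3]; C=C[(d>0)&(th<1.3)]
t=C[(np.hypot(C[:,0]-.549,C[:,1]+.199)<.03)]; tt=t[(t[:,2]>.094)&(t[:,2]<.108)]; print("top",len(tt),tt.min(0),tt.max(0),np.percentile(tt[:,2],50))
s=t[(t[:,2]>.03)&(t[:,2]<.09)]; 
f=least_squares(lambda c:np.hypot(s[:,0]-c[0],s[:,1]-c[1])-.018,[.549,-.199],loss='soft_l1',f_scale=.002); print("axis",f.x,len(s))
p,_=cams.camera("side");cv2.imwrite("pics/i_side.png",cv2.resize(p[130:330,160:420,::-1],None,fx=3,fy=3))
E
```

```text
t 12.8 pos [ 0.4976 -0.2499  0.1285] d(tool) mm [ -2.4506   0.7619 109.5086]
rotvec [-0.0041 -0.002   0.0018]
d in target axes [ -2.2335   0.3121 109.5155]
[ 0.9833  0.519  -0.1956  1.9695 -0.913   0.9351  0.696 ]
[(array([ 0.548 , -0.1989,  0.0503]), 0.79), (array([ 0.6372, -0.2691,  0.0524]), 0.78), (array([ 0.5708, -0.1007,  0.0499]), 0.64), (array([ 0.4755, -0.085 ,  0.05  ]), 0.61)]
[(array([ 0.6547, -0.1844,  0.0263]), 0.96), (array([ 0.6862, -0.0298, -0.0029]), 0.26)]
top 1328 [ 0.5313 -0.2172  0.094 ] [ 0.566  -0.1819  0.1023] 0.10011749667745443
axis [ 0.5495 -0.1985] 1107
```

View pics/i_wrist.png

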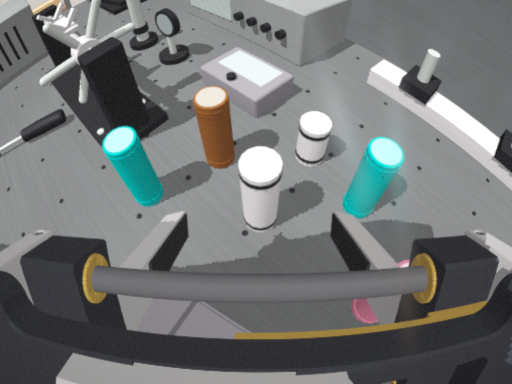

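View pics/i_side.png

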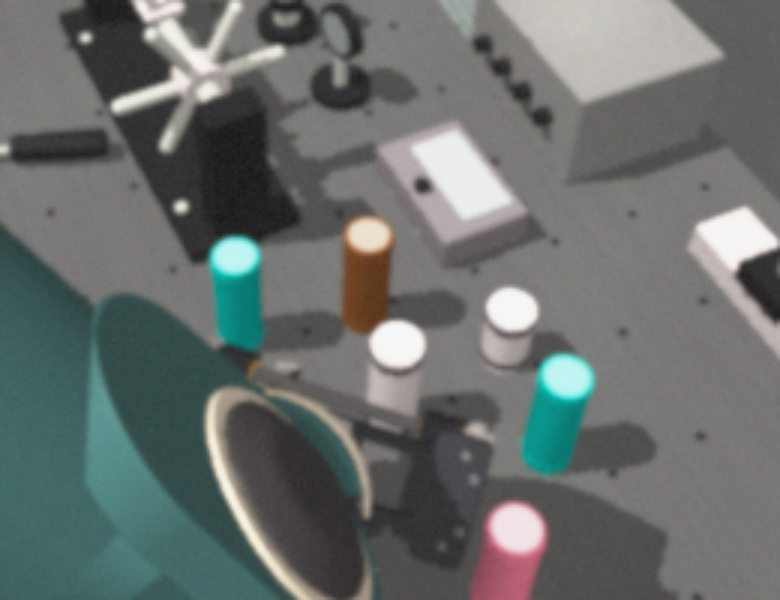

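Tube axis found at (0.5495,-0.1985) and top at 0.100. The white tube sits between the jaws at wrist (260,190), with black rings and full length. The pink look-alike at wrist (370,300) is close to where the gripper body would come, so I'll use a steeper lean of 38° and a slightly higher grasp.

```bash
python3 - <<'E'
from ik import *
q=np.array(ctrl.get_obs()['joints'])
b=np.radians(38)
p,r=pickpose([.5495,-.1985,.058],np.radians(45),b)
print(ik(p,r,q)); z=r.apply([0,0,1]); plan(p-.09*z,r)
pl,rl=laypose(fx(-.0007,.038,.166),b,1); print(ik(pl,rl,q))
E
```

```text
(array([ 0.7884,  0.5955, -0.2047,  1.9887, -0.9138,  0.7129,  0.5906]), np.float64(0.0006707186149725869), np.float64(9.334864641578393e-06))
t 13.0 pos [ 0.4975 -0.2509  0.1296] d(tool) mm [11.8793 -0.2351 18.4401]
rotvec [-0.0007 -0.1235  0.0035]
d in target axes [14.0597 -0.2917 16.8359]
(array([-0.8042,  0.6688,  0.0339,  1.6524,  0.6459,  1.504 , -1.0058]), np.float64(0.003234860588131174), np.float64(7.917377015296717e-05))
```

Call:
servo_tool(commands="0 0 0 0 -0.1235 0.0035; 14 0 17 0 0 0; 0 0 0 0 0 0; 0 0 15 0 0 0; 0 0 15 0 0 0; 0 0 15 0 0 0; 0 0 15 0 0 0; 0 0 10 0 0 0; 0 0 10 0 0 0; 0 0 5 0 0 0; 0 0 5 0 0 0; 0 0 0 0 0 0; 0 0 0 0 0 0")

```text
t: 14.3
tool_pos: [0.5514, -0.1971, 0.0526]
tool_rot: [0.874, 0.361, 0.301, -0.125]
contact_force: [-0.4, 0.5, 0.9]
grip_width: 1.0
```

```bash
python3 - <<'E'
from ik import *
b=np.radians(38)
p,r=pickpose([.5495,-.1985,.058],np.radians(45),b); plan(p,r)
T,K=pose("wrist"); q,d=cams.camera("wrist"); cv2.imwrite("pics/j_wrist.png",q[:,:,::-1])
p,_=cams.camera("side");cv2.imwrite("pics/j_side.png",cv2.resize(p[130:330,160:420,::-1],None,fx=3,fy=3))
print(ctrl.get_obs()['contact_force'])
E
```

```text
t 14.3 pos [ 0.5514 -0.1971  0.0526] d(tool) mm [ 1.4291 -0.3604 -0.711 ]
rotvec [-0.001  -0.0002 -0.002 ]
d in target axes [ 1.4297 -0.3568 -0.7117]
[ 0.5127  0.6248 -0.0515]
```

View pics/j_wrist.png

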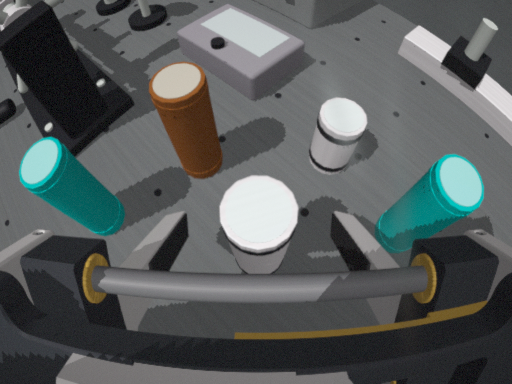

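View pics/j_side.png

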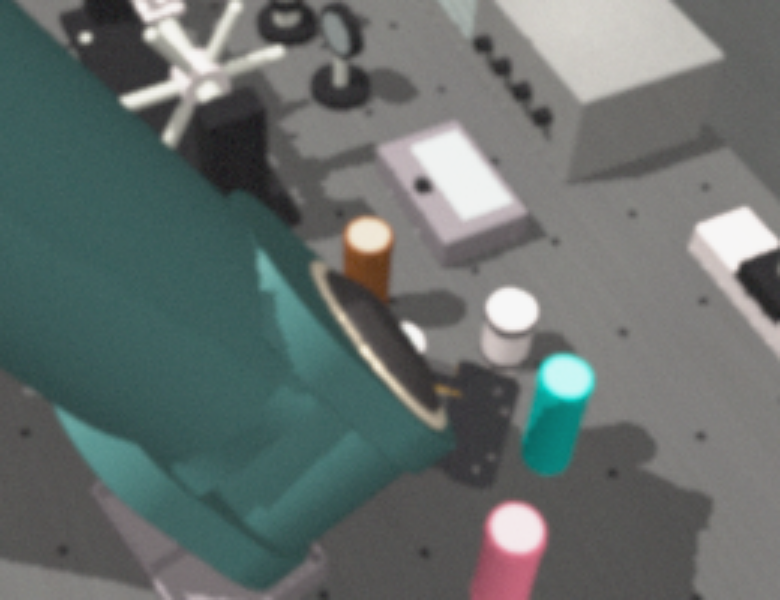

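Call:
servo_tool(commands="0 0 0 0 0 0; 0 0 0 0 0 0; 0 0 0 0 0 0; 0 0 0 0 0 0; 0 0 0 0 0 0; 0 0 0 0 0 0; 0 0 0 0 0 0", fingers=1)

```text
t: 15.1
tool_pos: [0.5514, -0.1968, 0.0524]
tool_rot: [0.874, 0.361, 0.301, -0.126]
contact_force: [0.5, -0.8, -0.7]
grip_width: 0.44
```

Call:
servo_tool(commands="0 0 0 0 0 0; 0 0 0 0 0 0; 0 0 0 0 0 0")

```text
t: 15.4
tool_pos: [0.5514, -0.1968, 0.0524]
tool_rot: [0.874, 0.361, 0.301, -0.126]
contact_force: [-0.0, -0.1, -0.7]
grip_width: 0.378
```

Call:
servo_tool(commands="6 0 -8 0 0 0; 12 0 -16 0 0 0; 18.5 0 -23.6 0 0 0; 18.5 0 -23.6 0 0 0; 18.5 0 -23.6 0 0 0; 18.5 0 -23.6 0 0 0; 18.5 0 -23.6 0 0 0; 18.5 0 -23.6 0 0 0; 18.5 0 -23.6 0 0 0; 0 0 0 0 0 0")

```text
t: 16.4
tool_pos: [0.5524, -0.1978, 0.2967]
tool_rot: [0.873, 0.362, 0.302, -0.123]
contact_force: [0.2, -0.9, -2.8]
grip_width: 0.379
```

```bash
python3 - <<'E'
from ik import *
o=ctrl.get_obs(); q=np.array(o['joints']); print(q,o['tool_pos'],o['grip_width'],o['contact_force'])
b=np.radians(38)
pl,rl=laypose(fx(-.0007,.038,.166+.10),b,1)
plan(pl,rl)
r0=R.from_quat(o['tool_rot'])
p0=o['tool_pos']
# sequence: yaw 0.83 about world z, tilt about tool y, while translating
rv=(r0.inv()*rl).as_rotvec(); print("geodesic",rv)
yaw=np.radians(92.6-45)
r1=R.from_euler('z',yaw)*r0; print("after yaw remaining",(r1.inv()*rl).as_rotvec())
qq=q
for k in np.linspace(0,1,9):
    r=r0*R.from_rotvec(rv*k); qq,e,f=ik(p0+(pl-p0)*k+[0,0,.03*np.sin(np.pi*k)],r,qq); print(k,qq.round(2),round(e,1),round(f,3), r.apply([0,0,1]).round(2))
q2,_=cams.camera("wrist"); cv2.imwrite("pics/k_wrist.png",q2[:,:,::-1])
E
```

```text
[ 0.7526  0.247  -0.1477  1.8296 -0.7225  1.0621  0.1889] [ 0.5524 -0.1978  0.2967] 0.3791044879858041 [ 0.1989 -0.9406 -2.7843]
t 16.4 pos [ 0.5524 -0.1978  0.2967] d(tool) mm [ 176.2986 -315.9589  179.6129]
rotvec [-0.1083 -1.4708 -0.912 ]
d in target axes [ 273.8429  -28.4883 -295.585 ]
geodesic [-0.1083 -1.4708 -0.912 ]
after yaw remaining [ 0.0034 -1.5715 -0.001 ]
0.0 [ 0.74  0.25 -0.15  1.82 -0.71  1.09  0.16] 0.0 0.0 [ 0.44  0.43 -0.79]
0.125 [ 0.62  0.16 -0.19  1.84 -0.5   1.02 -0.01] 0.0 0.0 [ 0.35  0.31 -0.89]
0.25 [ 0.48  0.11 -0.25  1.84 -0.24  1.   -0.23] 0.0 0.0 [ 0.26  0.16 -0.95]
0.375 [ 0.34  0.1  -0.32  1.83  0.02  1.04 -0.46] 0.0 0.0 [ 0.18 -0.   -0.98]
0.5 [ 0.18  0.13 -0.39  1.81  0.27  1.13 -0.68] 0.0 0.0 [ 0.12 -0.18 -0.98]
0.625 [ 0.01  0.21 -0.43  1.77  0.47  1.28 -0.86] 0.0 0.0 [ 0.07 -0.35 -0.93]
0.75 [-0.16  0.32 -0.46  1.73  0.62  1.44 -0.98] 0.0 0.0 [ 0.04 -0.51 -0.86]
0.875 [-0.32  0.45 -0.46  1.67  0.72  1.61 -1.04] 0.0 0.0 [ 0.03 -0.66 -0.75]
1.0 [-0.47  0.59 -0.45  1.6   0.81  1.77 -1.05] 0.0 0.0 [ 0.04 -0.79 -0.62]
```

View pics/k_wrist.png

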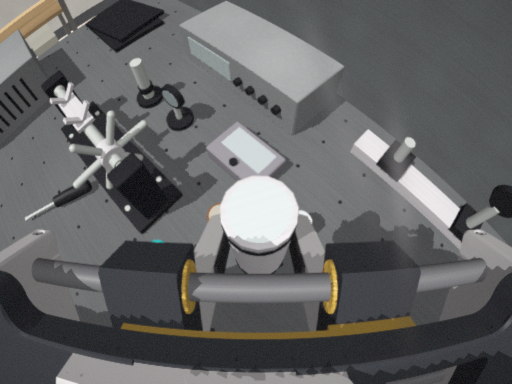

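```bash
python3 - <<'E'
from ik import *
o=ctrl.get_obs(); q=np.array(o['joints']); r0=R.from_quat(o['tool_rot']); p0=o['tool_pos']
pl,rl=laypose(fx(-.0007,.038,.166+.12),np.radians(38),1)
rv=(r0.inv()*rl).as_rotvec()
qq=q
for k in np.linspace(0,1,6): qq,e,f=ik(p0,r0*R.from_rotvec(rv*k),qq); print("rot",qq.round(2),round(e,1),round(f,3))
for k in np.linspace(0,1,5): qq,e,f=ik(p0+(pl-p0)*k,rl,qq); print("tr",qq.round(2),round(e,1),round(f,3))
qq=q
for k in np.linspace(0,1,5): qq,e,f=ik(p0+(pl-p0)*k,r0,qq); print("tr",qq.round(2),round(e,1),round(f,3))
for k in np.linspace(0,1,6): qq,e,f=ik(pl,r0*R.from_rotvec(rv*k),qq); print("rot",qq.round(2),round(e,1),round(f,3))
E
```

```text
rot [ 0.74  0.25 -0.15  1.82 -0.71  1.09  0.16] 0.0 0.0
rot [ 0.6   0.21 -0.15  1.77 -0.36  1.04  0.  ] 0.0 0.0
rot [ 0.43  0.2  -0.15  1.74  0.01  1.03 -0.18] 0.0 0.0
rot [ 0.26  0.22 -0.16  1.75  0.38  1.07 -0.35] 0.0 0.0
rot [ 0.11  0.26 -0.15  1.79  0.72  1.16 -0.5 ] 0.0 0.0
rot [-0.02  0.33 -0.14  1.86  1.02  1.27 -0.6 ] 0.0 0.0
tr [-0.02  0.33 -0.14  1.86  1.02  1.27 -0.6 ] 0.0 0.0
tr [-0.15  0.34 -0.21  1.86  0.96  1.4  -0.71] 0.0 0.0
tr [-0.28  0.39 -0.27  1.81  0.89  1.53 -0.82] 0.0 0.0
tr [-0.41  0.46 -0.32  1.72  0.83  1.65 -0.91] 0.0 0.0
tr [-0.53  0.55 -0.35  1.58  0.77  1.77 -1.  ] 0.0 0.0
tr [ 0.74  0.25 -0.15  1.82 -0.71  1.09  0.16] 0.0 0.0
tr [ 0.66  0.14 -0.21  1.97 -0.75  0.98  0.09] 0.0 0.0
tr [ 0.57  0.05 -0.3   2.08 -0.79  0.86 -0.03] 0.0 0.0
tr [ 0.46 -0.01 -0.41  2.14 -0.8   0.73 -0.2 ] 0.0 0.0
tr [ 0.35 -0.03 -0.55  2.15 -0.75  0.58 -0.45] 0.0 0.0
rot [ 0.35 -0.03 -0.55  2.15 -0.75  0.58 -0.45] 0.0 0.0
rot [ 0.2   0.05 -0.58  1.98 -0.13  0.77 -0.92] 0.0 0.0
rot [ 0.01  0.18 -0.58  1.83  0.24  1.05 -1.12] 0.0 0.0
rot [-0.16  0.32 -0.56  1.71  0.48  1.34 -1.17] 0.0 0.0
rot [-0.31  0.45 -0.54  1.62  0.66  1.6  -1.13] 0.0 0.0
rot [-0.43  0.58 -0.5   1.59  0.82  1.81 -1.04] 0.0 0.0
```

Call:
servo_tool(commands="0 0 0 -0.0068 -0.0919 -0.057; 0 0 0 -0.0068 -0.0919 -0.057; 0 0 0 -0.0068 -0.0919 -0.057; 0 0 0 -0.0068 -0.0919 -0.057; 0 0 0 -0.0068 -0.0919 -0.057; 0 0 0 -0.0068 -0.0919 -0.057; 0 0 0 -0.0068 -0.0919 -0.057; 0 0 0 -0.0068 -0.0919 -0.057; 0 0 0 -0.0068 -0.0919 -0.057; 0 0 0 -0.0068 -0.0919 -0.057; 0 0 0 -0.0068 -0.0919 -0.057; 0 0 0 -0.0068 -0.0919 -0.057; 0 0 0 -0.0068 -0.0919 -0.057; 0 0 0 -0.0068 -0.0919 -0.057; 0 0 0 -0.0068 -0.0919 -0.057; 0 0 0 -0.0068 -0.0919 -0.057; 0 0 0 0 0 0; 0 0 0 0 0 0")

```text
t: 18.25
tool_pos: [0.5514, -0.1972, 0.2915]
tool_rot: [0.622, 0.651, -0.302, 0.313]
contact_force: [-0.3, -0.4, -2.0]
grip_width: 0.378
```

```bash
python3 - <<'E'
from ik import *
o=ctrl.get_obs(); print(o['joints'],o['grip_width'])
pl,rl=laypose(fx(-.0007,.038,.166+.12),np.radians(38),1); plan(pl,rl)
E
```

```text
[-0.0166  0.3329 -0.1665  1.8627  0.9906  1.3164 -0.5883] 0.3776366266906066
t 18.25 pos [ 0.5514 -0.1972  0.2915] d(tool) mm [ 255.7046  -27.7052 -308.8249]
rotvec [-0.0031 -0.0068  0.0029]
d in target axes [ 253.5316  -27.4647 -310.6327]
```

Call:
servo_tool(commands="0 0 0 -0.003 -0.0068 0.003; 25.4 -2.7 -31.1 0 0 0; 25.4 -2.7 -31.1 0 0 0; 25.4 -2.7 -31.1 0 0 0; 25.4 -2.7 -31.1 0 0 0; 25.4 -2.7 -31.1 0 0 0; 25.4 -2.7 -31.1 0 0 0; 25.4 -2.7 -31.1 0 0 0; 25.4 -2.7 -31.1 0 0 0; 25.4 -2.7 -31.1 0 0 0; 25.4 -2.7 -31.1 0 0 0; 0 0 0 0 0 0; 0 0 0 0 0 0; 0 0 0 0 0 0")

```text
t: 19.65
tool_pos: [0.5067, 0.2011, 0.2828]
tool_rot: [0.621, 0.649, -0.303, 0.318]
contact_force: [0.4, -0.6, -1.6]
grip_width: 0.379
```

```bash
cat > meas.py <<'E'
from ik import *
def wcloud():
    T,K=pose("wrist"); q,d=cams.camera("wrist")
    v,u=np.indices(d.shape); dx=u-K[0,2]; dy=v-K[1,2]; rr=np.hypot(dx,dy); th=rr/K[0,0]
    s=np.tan(th)/np.maximum(rr,1e-9)*d
    C=np.stack([dx*s,-dy*s,-d],-1)@T[:3,:3].T+T[:3,3]; return q,C,(d>0)&(th<1.2)
def tof(C): q=C-F; return np.stack([q@X,q@U,q[...,2]],-1)
E
python3 - <<'E'
from meas import *
o=ctrl.get_obs(); print(o['joints'],o['grip_width'])
pl,rl=laypose(fx(-.0007,.038,.166+.12),np.radians(38),1); plan(pl,rl)
for n in ["scene","side"]:
    T,K=pose(n);p,d=cams.camera(n); np.savez(f"{n}2.npz",p=p,d=d)
    c=p[60:260,100:360] if n=="side" else p[50:230,220:430]
    cv2.imwrite(f"pics/l_{n}.png",cv2.resize(c[:,:,::-1],None,fx=3,fy=3))
    print(n,[(tof(tow(T,x['centre'])).round(4),round(x['p'],2)) for x in landmark_of("tube_mid",n)[:7]])
q,C,m=wcloud(); cv2.imwrite("pics/l_wrist.png",q[:,:,::-1])
E
```

```text
[-0.5282  0.5837 -0.3735  1.532   0.7542  1.8263 -0.9847] 0.3792931340219562
t 19.65 pos [0.5067 0.2011 0.2828] d(tool) mm [ 0.5302 -0.9441 -0.8013]
rotvec [-0.0005  0.0023 -0.0023]
d in target axes [ 0.5342 -0.9425 -0.8005]
scene [(array([0.0013, 0.0358, 0.2855]), 0.78), (array([ 0.0456, -0.2767,  0.0481]), 0.72), (array([ 0.1092, -0.4422,  0.0505]), 0.7), (array([ 0.0225, -0.518 ,  0.05  ]), 0.61), (array([-0.0478, -0.2498,  0.0511]), 0.57)]
side [(array([ 0.0527, -0.2718,  0.052 ]), 0.77), (array([-0.0408, -0.2504,  0.0515]), 0.72), (array([ 0.0237, -0.5176,  0.0522]), 0.62), (array([ 0.1105, -0.437 ,  0.0477]), 0.59), (array([ 0.1702, -0.2046,  0.0032]), 0.16)]
```

View pics/l_scene.png

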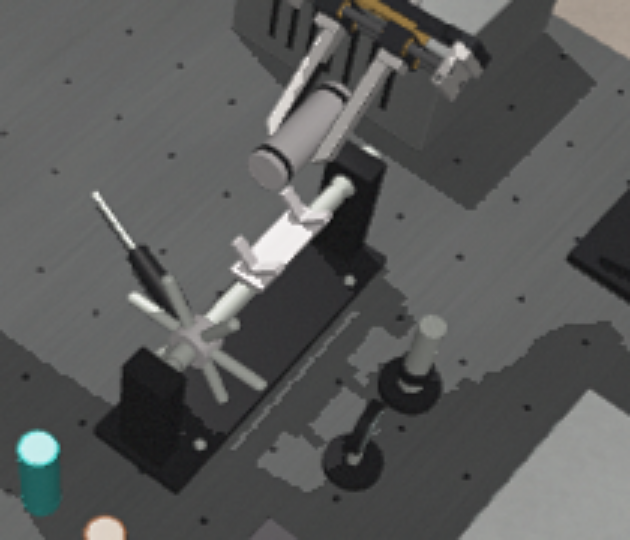

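View pics/l_side.png

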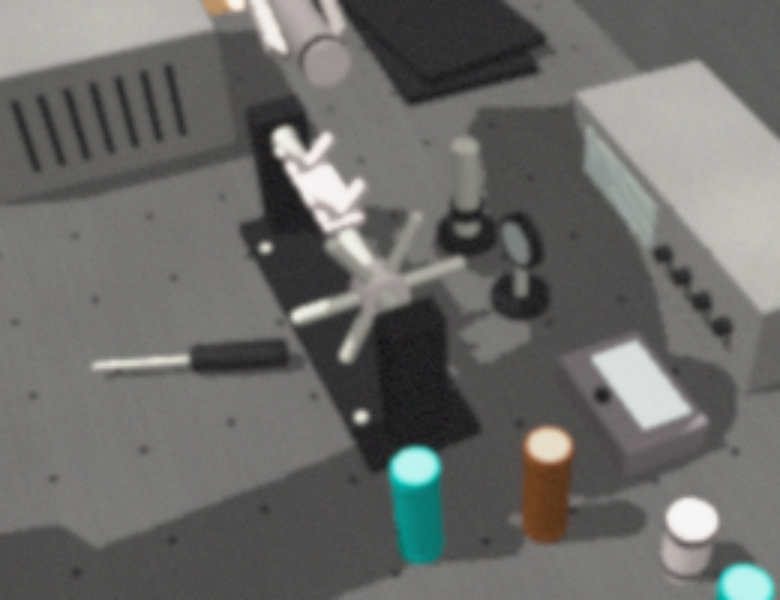

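View pics/l_wrist.png

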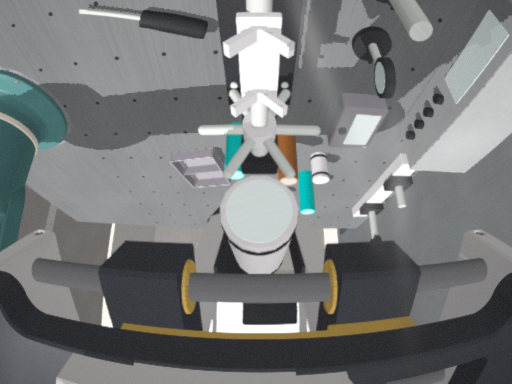

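Tube is held horizontally above the cradle (scene crop 300,135). Next I'll measure its axis and ends, and the V supports, from depth.

```bash
python3 - <<'E'
from meas import *
for n in ["scene","side"]:
    z=np.load(f"{n}2.npz"); T,K=pose(n); C=cloud(n,z['d'],T,K).reshape(-1,3); C=C[z['d'].ravel()>0]; f=tof(C)*1000
    # V supports: points above 145 and z<166
    g=f[(f[:,2]>146)&(f[:,2]<168)&(abs(f[:,0])<28)&(abs(f[:,1]-30)<60)]
    h,e=np.histogram(g[:,1],bins=np.arange(-24,90,2)); print(n,"V y hist",[(int(a),int(b)) for a,b in zip(e,h) if b])
    print(" V x range",np.percentile(g[:,0],[1,99]))
    t=f[(abs(f[:,0])<24)&(f[:,1]>-40)&(f[:,1]<100)&(f[:,2]>262)&(f[:,2]<312)]
    def rs(v):
        a=np.array([v[0],0,v[1]]);d=np.array([v[2],1,v[3]]);d/=np.linalg.norm(d);w=t2-a;return np.linalg.norm(w-np.outer(w@d,d),axis=1)-18
    t2=t
    for _ in range(3):
        s=least_squares(rs,[0,286,0,0],loss='soft_l1',f_scale=1.5); r=rs(s.x); 
        t2=t2[abs(rs(s.x))<5] 
    print(n,"axis x0,z0,slopes",s.x,"at y30: ",s.x[0]+30*s.x[2],s.x[1]+30*s.x[3],len(t2)); h,e=np.histogram(t2[:,1],bins=np.arange(-40,100,4)); print([(int(a),int(b)) for a,b in zip(e,h) if b])
    ef=t[(t[:,1]<-5)&(t[:,1]>-30)]; print("end y",np.percentile(ef[:,1],[5,25,50,75,95]) if len(ef) else None)
print(tof(ctrl.get_obs()['tool_pos']))
E
```

```text
scene V y hist [(-14, 11), (-12, 14), (-10, 14), (-8, 7), (-6, 9), (-4, 9), (-2, 11), (0, 2), (56, 1), (58, 10), (60, 17), (62, 8), (64, 6), (66, 8), (68, 13), (70, 7), (72, 2), (74, 1)]
 V x range [-26.1111  23.696 ]
scene axis x0,z0,slopes [ -1.3886 285.7045  -0.0096  -0.0005] at y30:  -1.6767543225402437 285.6885729916032 542
[(-24, 15), (-20, 44), (-16, 23), (-12, 27), (-8, 21), (-4, 15), (0, 22), (4, 23), (8, 15), (12, 22), (16, 24), (20, 29), (24, 29), (28, 27), (32, 25), (36, 19), (40, 22), (44, 16), (48, 18), (52, 16), (56, 14), (60, 20), (64, 20), (68, 13), (72, 13), (76, 9), (80, 1)]
end y [-21.2333 -19.664  -17.9292 -13.6023  -7.3377]
side V y hist [(-16, 5), (-14, 17), (-12, 13), (-10, 12), (-8, 13), (-6, 4), (-4, 6), (-2, 4), (0, 1), (56, 6), (58, 15), (60, 16), (62, 7), (64, 7), (66, 3), (68, 9), (70, 6), (72, 1)]
 V x range [-24.5076  25.0563]
side axis x0,z0,slopes [  0.8272 284.8174   0.0135  -0.0051] at y30:  1.2311876537436837 284.66528546464536 483
[(-24, 53), (-20, 45), (-16, 22), (-12, 17), (-8, 14), (-4, 21), (0, 13), (4, 17), (8, 18), (12, 16), (16, 21), (20, 27), (24, 23), (28, 25), (32, 13), (36, 18), (40, 18), (44, 16), (48, 11), (52, 12), (56, 13), (60, 13), (64, 11), (68, 12), (72, 6), (76, 7), (80, 1)]
end y [-22.3958 -21.1503 -20.11   -17.6691  -9.2141]
[-0.      0.0337  0.2828]
```

Call:
servo_tool(commands="11.8 -0.5 9.2 0 0 0; 11.8 0 9.2 0 0 0; 11.8 0 9.2 0 0 0; 11.8 0 9.2 0 0 0; 11.8 0 9.2 0 0 0; 11.8 0 9.2 0 0 0; 7.9 0 6.2 0 0 0; 3.9 0 3.1 0 0 0; 0 0 0 0 0 0; 0 0 0 0 0 0; 0 0 0 0 0 0")

```text
t: 21.0
tool_pos: [0.506, 0.2023, 0.1783]
tool_rot: [0.621, 0.649, -0.303, 0.318]
contact_force: [0.5, -0.1, -2.8]
grip_width: 0.376
```

```bash
python3 - <<'E'
from meas import *
o=ctrl.get_obs(); print(o['joints'],o['grip_width'],o['contact_force'],tof(o['tool_pos']))
pl,rl=laypose(fx(-.0007,.0365,.166),np.radians(38),1); plan(pl,rl)
for n in ["scene","side"]:
    T,K=pose(n);p,d=cams.camera(n); np.savez(f"{n}3.npz",p=p,d=d)
    c=p[60:260,100:360] if n=="side" else p[50:230,220:430]
    cv2.imwrite(f"pics/m_{n}.png",cv2.resize(c[:,:,::-1],None,fx=3,fy=3))
E
```

```text
[-0.538   0.7056 -0.3625  1.5939  0.771   1.6942 -1.1053] 0.37553586618599416 [ 0.4546 -0.0647 -2.7991] [-0.0004  0.0343  0.1783]
t 21.0 pos [0.506  0.2023 0.1783] d(tool) mm [11.0315 -0.2974 10.7891]
rotvec [ 0.0013  0.0022 -0.0009]
d in target axes [11.0076 -0.2737 10.8141]
```

View pics/m_scene.png

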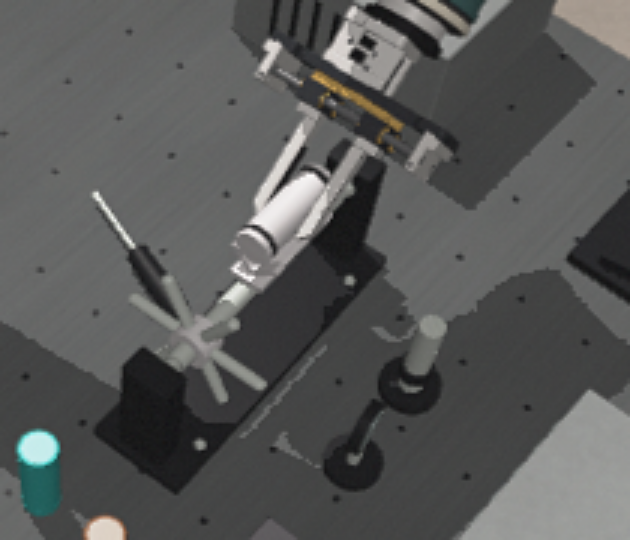

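View pics/m_side.png

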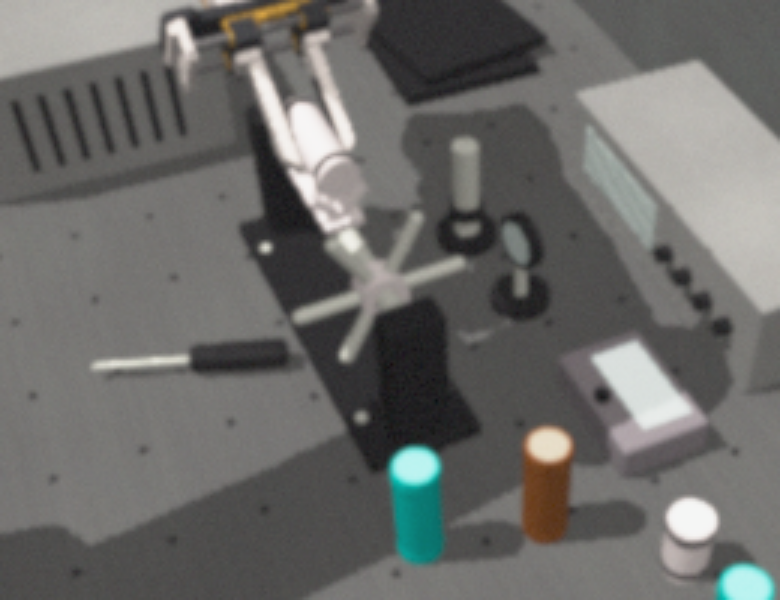

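Call:
servo_tool(commands="2.36 0 1.85 0 0 0; 2.36 0 1.85 0 0 0; 2.36 0 1.85 0 0 0; 1.58 0 1.23 0 0 0; 0 0 0 0 0 0; 0 0 0 0 0 0")

```text
t: 21.7
tool_pos: [0.5058, 0.202, 0.1667]
tool_rot: [0.62, 0.649, -0.303, 0.318]
contact_force: [-0.6, -0.5, -2.5]
grip_width: 0.377
```

Call:
servo_tool(commands="0.79 0 0.62 0 0 0; 0 0 0 0 0 0; 0.79 0 0.62 0 0 0; 0 0 0 0 0 0; 0 0 0 0 0 0")

```text
t: 22.2
tool_pos: [0.5058, 0.202, 0.1647]
tool_rot: [0.62, 0.649, -0.303, 0.318]
contact_force: [0.5, -0.2, -2.0]
grip_width: 0.377
```

```bash
cat > fitt.py <<'E'
from meas import *
def fitn(n,zc):
    T,K=pose(n);p,d=cams.camera(n)
    C=cloud(n,d,T,K).reshape(-1,3); C=C[d.ravel()>0]; f=tof(C)*1000
    t=f[(abs(f[:,0])<24)&(f[:,1]>-30)&(f[:,1]<95)&(f[:,2]>zc-5)&(f[:,2]<zc+26)]
    def rs(v,t2=None):
        t2=t if t2 is None else t2
        a=np.array([v[0],0,v[1]]);dd=np.array([v[2],1,v[3]]);dd/=np.linalg.norm(dd);w=t2-a;return np.linalg.norm(w-np.outer(w@dd,dd),axis=1)-18
    t2=t
    for _ in range(4):
        s=least_squares(rs,[0,zc,0,0],kwargs=dict(t2=t2),loss='soft_l1',f_scale=1.5); t2=t[abs(rs(s.x,t))<4]
    h,e=np.histogram(t2[:,1],bins=np.arange(-40,100,3))
    print(n,"at y30 x,z",s.x[0]+30*s.x[2],s.x[1]+30*s.x[3],"slopes",s.x[2:],"y range",np.percentile(t2[:,1],[.5,1,2,98,99,99.5]).round(1),len(t2))
    g=f[(abs(f[:,1]+90)<10)&(abs(f[:,0])<80)&(abs(f[:,0])>25)&(f[:,2]>90)&(f[:,2]<150)]; print("  spoke slope",np.polyfit(g[:,0],g[:,2],1)[0])
    return p
E
python3 - <<'E'
from fitt import *
o=ctrl.get_obs();print(o['contact_force'],tof(o['tool_pos']))
for n in ("scene","side"): fitn(n,168)
print(ctrl.get_obs()['contact_force'])
E
```

```text
[ 0.4644 -0.182  -2.0264] [-0.0006  0.0341  0.1647]
scene at y30 x,z -2.340763097120724 167.21762985585866 slopes [-0.0041  0.0049] y range [-20.1 -20.  -19.   77.8  78.5  79.3] 426
  spoke slope 0.0027012143986788633
side at y30 x,z 0.36369010670008645 166.18057462688026 slopes [0.0003 0.005 ] y range [-21.7 -21.4 -21.   75.8  77.9  78. ] 404
  spoke slope 0.009070847986960891
[-0.1501 -0.7736 -2.195 ]
```

Call:
servo_tool(commands="0.79 0 0.62 0 0 0; 0 0 0 0 0 0; 0 0 0 0 0 0")

```text
t: 22.6
tool_pos: [0.506, 0.202, 0.1638]
tool_rot: [0.621, 0.649, -0.303, 0.318]
contact_force: [2.7, 0.9, 0.9]
grip_width: 0.378
```

Call:
servo_tool(commands="0.79 0 0.62 0 0 0; 0 0 0 0 0 0; 0 0 0 0 0 0")

```text
t: 22.9
tool_pos: [0.5062, 0.202, 0.1635]
tool_rot: [0.621, 0.649, -0.303, 0.319]
contact_force: [1.5, 1.6, 9.1]
grip_width: 0.378
```

Call:
servo_tool(commands="-0.3 0 -0.25 0 0 0; 0 0 0 0 0 0; 0 0 0 0 0 0")

```text
t: 23.2
tool_pos: [0.5062, 0.202, 0.1636]
tool_rot: [0.621, 0.649, -0.303, 0.319]
contact_force: [3.4, 1.2, 6.5]
grip_width: 0.379
```

```bash
python3 - <<'E'
from fitt import *
for n in ("scene","side"):
    p=fitn(n,166); c=p[60:260,100:360] if n=="side" else p[50:230,220:430]
    cv2.imwrite(f"pics/n_{n}.png",cv2.resize(c[:,:,::-1],None,fx=3,fy=3))
print(ctrl.get_obs()['contact_force'])
E
```

```text
scene at y30 x,z -2.1814936773091107 166.36977859246477 slopes [-0.0021  0.0019] y range [-20.4 -19.6 -18.8  78.2  79.   79.9] 437
  spoke slope -0.0001137452622585769
side at y30 x,z 0.7276221074063499 165.16131994242917 slopes [0.0092 0.0067] y range [-22.1 -21.6 -20.7  75.5  78.   79.2] 398
  spoke slope 0.007905096163625228
[2.4815 0.5475 6.6616]
```

View pics/n_scene.png

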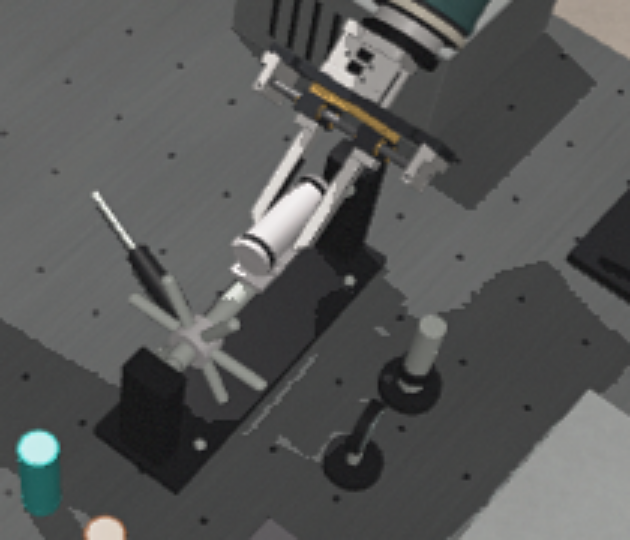

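Call:
servo_tool(commands="0 0.5 0 0 0 0; 0 0 0 0 0 0; 0 0 0 0 0 0")

```text
t: 23.6
tool_pos: [0.5062, 0.202, 0.1636]
tool_rot: [0.621, 0.649, -0.304, 0.318]
contact_force: [-0.9, 1.2, 7.2]
grip_width: 0.378
```

Call:
servo_tool(commands="0 0 0 0 0 0; 0 0 0 0 0 0; 0 0 0 0 0 0; 0 0 0 0 0 0; 0 0 0 0 0 0; 0 0 0 0 0 0; 0 0 0 0 0 0; 0 0 0 0 0 0; 0 0 0 0 0 0; 0 0 0 0 0 0", fingers=-1)

```text
t: 24.6
tool_pos: [0.5063, 0.202, 0.1631]
tool_rot: [0.621, 0.649, -0.303, 0.318]
contact_force: [-0.5, 0.3, 0.2]
grip_width: 1.0
```

```bash
python3 - <<'E'
from fitt import *
for n in ("scene","side"):
    p=fitn(n,166); c=p[60:260,100:360] if n=="side" else p[50:230,220:430]
    cv2.imwrite(f"pics/o_{n}.png",cv2.resize(c[:,:,::-1],None,fx=3,fy=3))
print(ctrl.get_obs()['contact_force'])
E
```

```text
scene at y30 x,z -1.9064956900262597 166.03746943315727 slopes [-0.0129  0.0028] y range [-21.6 -20.4 -19.5  78.6  79.9  80.9] 449
  spoke slope 0.005671521150357536
side at y30 x,z 0.5447329427634907 165.07627581572265 slopes [0.006  0.0052] y range [-21.1 -20.7 -20.5  75.9  78.5  79.1] 406
  spoke slope 0.009704819731617404
[-0.0889  0.1991  0.0203]
```

View pics/o_scene.png

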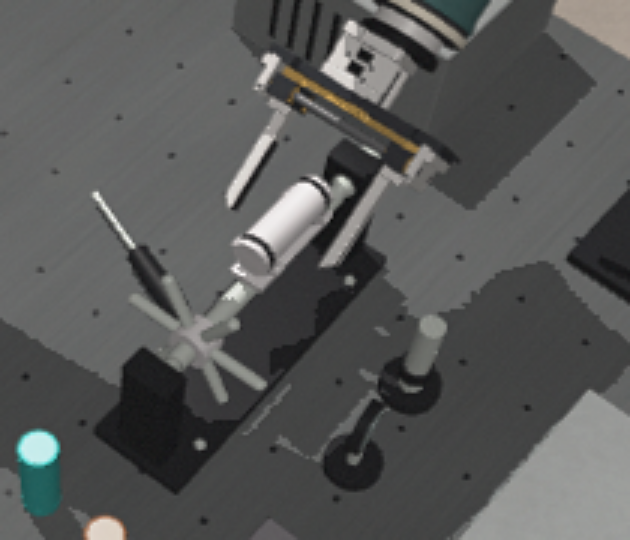

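Released: the tube rests in both Vs. Now I'll retreat along the tool axis and up.

Call:
servo_tool(commands="0 0 -10 0 0 0; 0 0 -20 0 0 0; 0 0 -25 0 0 0; 0 0 -25 0 0 0; 0 0 -25 0 0 0; -15 0 -15 0 0 0; -20 0 -15 0 0 0; 0 0 0 0 0 0; 0 0 0 0 0 0")

```text
t: 25.6
tool_pos: [0.5024, 0.2869, 0.2743]
tool_rot: [0.621, 0.649, -0.303, 0.318]
contact_force: [-0.3, 0.4, -0.5]
grip_width: 0.999
```

```bash
python3 - <<'E'
from fitt import *
for n in ("scene","side"):
    p=fitn(n,166); cv2.imwrite(f"pics/p_{n}.png",p[:,:,::-1]); T,K=pose(n)
    for l in ["tube_mid","cradle","short_tube_mid","post","lens_mount","driver","parts_tray","meter"]:
        print(n,l,[(tow(T,r['centre']).round(4),round(r['p'],2)) for r in landmark_of(l,n)[:2]])
print(ctrl.get_obs()['contact_force'])
E
```

```text
scene at y30 x,z -1.9492845051738847 166.27328442380855 slopes [-0.0039  0.0075] y range [-20.7 -20.1 -19.5  78.   79.3  81.6] 446
  spoke slope -0.0003602098216704131
scene tube_mid [(array([ 0.5535, -0.3461,  0.0485]), 0.92), (array([0.5065, 0.2038, 0.1658]), 0.86)]
scene cradle [(array([0.5036, 0.1989, 0.1686]), 0.57)]
scene short_tube_mid [(array([ 0.5077,  0.1702, -0.0001]), 0.58), (array([ 0.6535, -0.1842,  0.0304]), 0.56)]
scene post [(array([0.6504, 0.2422, 0.    ]), 0.65)]
scene lens_mount [(array([0.6615, 0.1388, 0.0004]), 0.88)]
scene driver [(array([0.3599, 0.1783, 0.0028]), 0.53)]
scene parts_tray [(array([ 0.3913, -0.2327, -0.0011]), 0.76)]
scene meter [(array([ 0.6863, -0.0246,  0.006 ]), 0.84)]
side at y30 x,z 0.5275543052966876 165.14890772712226 slopes [0.0021 0.005 ] y range [-20.9 -20.6 -20.2  77.   79.1  79.3] 401
  spoke slope 0.007149338352644998
side tube_mid [(array([ 0.6383, -0.2639,  0.0495]), 0.94), (array([ 0.5565, -0.3468,  0.0497]), 0.81)]
side cradle [(array([0.5032, 0.2006, 0.1643]), 0.65)]
side short_tube_mid [(array([ 0.6574, -0.1851,  0.0321]), 0.73), (array([0.5079, 0.1684, 0.0004]), 0.38)]
side post [(array([ 0.6501,  0.2406, -0.001 ]), 0.78)]
side lens_mount [(array([0.6616, 0.1373, 0.0014]), 0.75)]
side driver [(array([0.5065, 0.2004, 0.1666]), 0.34), (array([ 0.3919, -0.2322, -0.0009]), 0.27)]
side parts_tray [(array([ 0.3921, -0.2332, -0.0009]), 0.65)]
side meter [(array([ 0.6867, -0.0294,  0.0064]), 0.84)]
[-0.2566  0.2953  0.063 ]
```

View pics/p_scene.png

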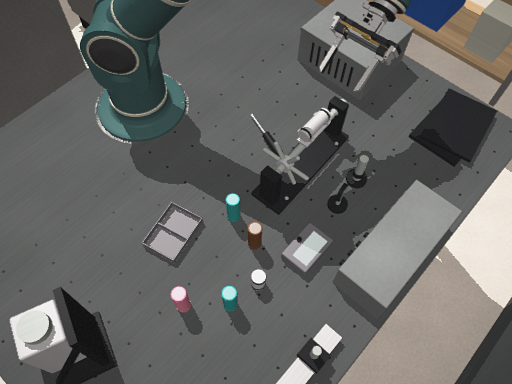

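View pics/p_side.png

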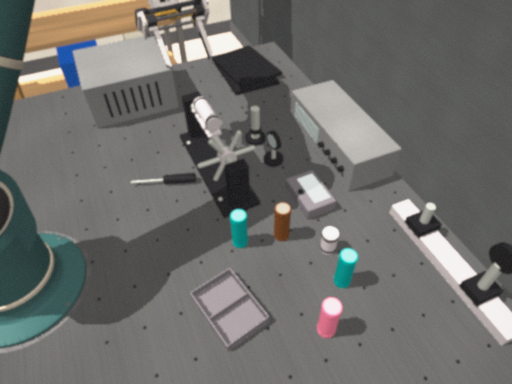

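The tube lies in the cradle (scene 318,123), the gripper is clear, and the bystanders are unmoved.

```bash
python3 -c "
from plant import sign_off; print(sign_off())"
```

```text
the job is handed in; nothing more can be done
None
```

The long tube is lying in the cradle, released, and I handed the job in at about 26 s of the 72 s allowed. The hand-in gave no verdict.

**What I did:**
- **Rotor:** I turned it with two pushes of the closed fingers on its spokes until the cradle faced up, then let go.
- **Tube:** I gripped the standing tube with the gripper leaning 38°, turned it onto its side and lowered it into the V supports. I opened the fingers only once it was pressing on them with about 7–11 N, then backed off.

**Last checks:**
- **Cradle:** level within about 0.5°.
- **Tube height:** the centre is at about 165–166 mm, where the target is 166 mm.
- **Tube position:** the centre is about 1 mm off lengthwise and 1–2 mm off sideways, and its axis is within about 0.5° of the cradle's.
- **Contact:** the arm felt no force beyond sensor noise.
- **Bystanders:** all within about 6 mm of where they started, which is the measuring noise.

**Disagreements:** the two fixed cameras differ by about 2.5 mm on the tube's sideways position (−1.9 and +0.5 mm), roughly what their 2 mm calibration would explain. In the final pictures the network missed the laid tube in the side view and put the driver label on it there. The scene view found the driver in its place.

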